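# Refit the sprung feed roller of a desktop label feeder

## Task

Refit the feed roller in the open label feeder: lift it off its black rest, bring its sprung pin into the slot of the tall cheek and push the roller that way until the plain pin clears the short cheek, slide it gently down the slot until the sprung pin sits on the bottom, then ease it back so that the plain pin springs fully home into the round hole, and let go. Never load the feeder with more than 25 N through the roller, and leave the other things on the desk where they are.

Things in the scene. Friction and masses are not known exactly. Their poses are not given: they have to be found in the camera images.
- roller: Feed roller, 100-200 g, level in the rest. Origin mid-length on its axis; y = its axis, toward the sprung end. Dark rubber sleeve 32 mm thick, y -35 to +35 mm (grasp here), on a grey hub 20 mm thick, y -53 to +53. 8 mm pins: plain one at -y, tip at y -62, friction about 0.6; round-nosed sprung greased one at +y, tip at y +79 when free. Axis 42 mm above the desk in the rest.
- plunger (a joint): How far the sprung pin is pressed into the hub, m: 0 free, at most 0.020. Spring force 1.8 N plus 0.6 N per mm: about 4 N when fitted (0.004), 9.6 N when the plain pin just clears the short cheek, 12.6 N when the hub meets the tall cheek.
- sprung_tip (a point): Outer end of the sprung pin, on the roller's axis; axes as the roller's.
- plain_tip (a point): Outer end of the plain pin, on the roller's axis; axes as the roller's.
- feeder_axis (a point): Feeder (fixed; grey base 100x172x11 mm, two white cheeks), point 52 mm above the desk, midway between the cheeks; z up, y along the fitted roller from short to tall cheek. Cheeks stand on a carriage locked at a height u of 0 to 16 mm, which NO pose reports: feel (or see) it. Fitted roller: origin at y -7, z u. Plain pin clears the short cheek at y > +2. Metal strip 21 mm above the desk at x +45.
- tall_cheek (a point): On the inner face of the tall cheek, z as feeder_axis (axes of the feeder, not raised with u). The face has a vertical slot 11 mm wide, 8 mm deep (flat back), open at the top. In z from this point: flat slot bottom at u-4 mm (pin axis then at u), straight slot up to u+18, flared from there to about 28 mm wide at u+42, back up to u+44. Cheek 32 mm wide.
- short_cheek (a point): On the inner face of the short cheek, z as feeder_axis (axes of the feeder, not raised with u). Cheek 12 mm thick, 32 mm wide, with a round through hole of 11 mm, chamfered inside, its centre at z = u from this point; cheek top at u+15.5 mm.
- rest: Black roller rest fixed to the desk, base 80x106x8 mm with two vee posts (8 mm thick, about 45 mm high, at y -44 and +44) under the hub ends. Origin at the centre of its underside, y along the roller.
- eraser: blue and white eraser, 18x44x12 mm, lying on the desk; a bystander, leave it. Origin at the centre of its underside.
- binder_clip2: black binder clip, 14x32x34 mm; a bystander, leave it. Origin at the centre of its underside.
- pen_red: white pen with a red cap, 142 mm long; a bystander, leave it. Origin at the centre of its underside.
- phone: black phone, 152x75x9 mm, lying flat; a bystander, leave it. Origin at the centre of its underside.
- mouse: white computer mouse, 104x62x35 mm; a bystander, leave it. Origin at the centre of its underside.
- tape: roll of brown packing tape, 96 mm across, 48 mm high, near the back left of the desk; a bystander, leave it. Origin at the centre of its underside.

How it is judged:
By the outcome, as a careful person would: the job done as asked, in the order asked, and still so for the second after the job is handed in, with the robot touching nothing.
It also fails if it takes over 72 s, if anything falls off the work surface, if the arm or the gripper's body presses on something with over 40 N, if the wrist force passes 120 N, or if a joint passes its speed limit or range.

## Robot

A 7-joint arm with a two-finger parallel gripper is mounted at the origin on a cart in front of the work surface, level with it; the furniture and walls round the work are solid. World frame = base frame: x ahead of the robot, y to its left, z up, the work surface at z = 0. Lengths are in m, angles in rad, forces in N, time in s.
With the tool pointing down it reaches from about 0.4 to 0.85 m from the base axis. Payload 4.5 kg.
Tool frame: the origin (TCP) lies midway between the tips of the shut fingers; the grasp point (between the pads) lies 19 mm behind it; z points along the fingers, y is the line along which they close (so a half turn about z gives the same grasp; the last joint's range is limited). The gripper opens to 88 mm and grips with 3 to 60 N. Pads are 18 mm wide; open, the fingers measure 123 mm over their backs; the gripper's body (75 mm by 187 mm) begins 45 mm behind the grasp point.
Start: joints at [-1.11, 0.689, -0.195, 1.565, 0.157, 0.902, -0.215], TCP at [0.259, 0.569, 0.239] pointing down, gripper open.
Joint ranges: [-3.01, 3.01], [-0.46, 2.08], [-1.47, 1.51], [0.13, 2.56], [-1, 4.14], [0.04, 2.09], [-2.66, 2.66]. Speed limits (rad/s): [2.57, 2.57, 3.14, 3.14, 3.14, 3.14, 3.14].

## Interface

Orientations are given as a unit quaternion [x, y, z, w].
In Python, from plant import r gives the robot as it stands.
- The arm moves only by the tool carry_out, never from a script. Its argument "plan" is a list of rows, each an object with "rot": the turn, a rotation vector about the tool's x, y, z in rad, a list of three; "xyz": the shift along the tool's x, y, z in m, a list of three; "grip": the closure in counts, from 0 (fully open) to 255 (shut). In form: [{"rot": [wx, wy, wz], "xyz": [dx, dy, dz], "grip": grip}, ...]. A call has 1 to 8 rows; each row is the pose to reach, as a shift and turn from the pose commanded when the call began, along the tool's axes at that moment; what a row does not reach only later rows make up. A row lasts 1/12 s, in which the tool goes at most 41.7 mm and 7.16 degrees, less where a joint would pass 70% of its speed; a pose out of reach is approached as far as the arm can. A call with a gripper value outside its range is refused whole. The fingers move at their own pace and stop on an object; "squeeze" is the grip in N (left out, the last holds). Time passes only in rows, so rows that repeat a pose let the fingers close. It gives the time, the measured TCP pose, the force, the opening and the grip force at its end, in the units of the state.
- r.get_state(): the state, without advancing time (a new reading comes with each control period).
- r.snapshot(name): name is "scene" or "top" or "wrist"; returns the picture (400x640x3 uint8, red, green, blue); there is no depth.
- r.camera_params(name): a dict with "fx", "fy", "cx", "cy" (pixels), "position" and "attitude" of the camera in the world; the wrist camera has in their place "hand_eye" (4x4, takes a point from camera to tool coordinates, whose origin is the TCP and whose axes are the flange's). Camera axes: x right, y down, z forward; pixel columns grow to the right and rows downward; lengths in m; the calibration is good to about 2 mm. A picture is of the moment at which its call begins: read the wrist's pose just before it. camera_params takes no time and is no camera call.
- r.finish_job(): hands the job in; it is judged then, once.
The state is a dict: "clock": time; "q": joint angles; "qd": joint speeds; "joint_torque": joint torques, N m; "tool_pos": TCP position; "eef_rot": TCP orientation; "contact_force": force on the tool from outside, world axes, zero at the start; "moment": the same for the moment, N m; "opening": opening from 0.0 (shut) to 1.0 (fully open); "finger_force": force on a finger pad.
Only numpy, scipy, OpenCV 4.12 (cv2) and the standard library are available. Lean on these libraries where they do the work, as an engineer would, in place of code of your own. Each camera call takes 0.05 s, during which the arm holds its last target. There are 200 camera calls.

## Working session

There is one attempt and no reset: what is moved stays moved. The work goes in short steps, Python scripts to look and compute and a tool call to move; the robot and the scene stay as the last step left them, time stands still between calls to the robot, and variables do not carry over. Pictures are saved under pics/ and viewed, at most 10 in all, crops included, and the job is handed in when it is done.

Besides the shell and the picture viewer there is one more tool, called after "Call:" by a JSON object that holds its "op" and its "data", one argument or row to a line. carry_out: Moves the arm, as the interface text tells. Its arguments: {"type":"object","properties":{"plan":{"type":"array"},"squeeze":{"type":"number"}},"required":["plan"]}

```bash
mkdir -p pics; ls; python3 - <<'E'
from plant import r
import cv2,numpy as np
s=r.get_state(); print({k:np.round(v,3).tolist() for k,v in s.items()})
for n in("scene","top"):
    im=r.snapshot(n); cv2.imwrite(f"pics/{n}0.png",im[:,:,::-1]); print(n,r.camera_params(n))
print(r.camera_params("wrist"))
E
```

```text
pics
{'clock': 0.0, 'q': [-1.11, 0.69, -0.194, 1.566, 0.157, 0.902, -0.215], 'qd': [-0.0, -0.001, 0.0, -0.0, -0.001, -0.001, -0.001], 'joint_torque': [-0.0, -52.756, -1.267, -15.343, -0.053, 0.007, 0.0], 'tool_pos': [0.259, 0.568, 0.238], 'eef_rot': [0.212, 0.977, -0.001, -0.0], 'contact_force': [1.329, -0.482, -0.878], 'moment': [-0.004, -0.02, -0.066], 'finger_force': 0.0, 'opening': 0.996}
scene {'fx': 448.88197082658735, 'fy': 448.88197082658735, 'cx': 325.3809238101055, 'cy': 199.4793458065199, 'position': array([-0.40994741, -0.76971436,  0.6807908 ]), 'attitude': array([ 0.75880704, -0.38452424,  0.23077543, -0.47233006])}
top {'fx': 485.29171278221276, 'fy': 485.29171278221276, 'cx': 313.0248235077626, 'cy': 192.73873650922826, 'position': array([ 0.51371165, -0.06000513,  1.24212896]), 'attitude': array([-0.70443531,  0.70918239, -0.01879132,  0.02186585])}
{'fx': 302.26188969157755, 'fy': 302.26188969157755, 'cx': 324.6499604717446, 'cy': 200.53542367880434, 'hand_eye': array([[-6.30578965e-04, -9.46328811e-01, -3.23204864e-01,
         8.45953563e-02],
       [ 9.99999795e-01, -6.32967646e-04, -9.77191848e-05,
         2.29076060e-05],
       [-1.12103742e-04, -3.23204859e-01,  9.46329016e-01,
        -1.46385287e-01],
       [ 0.00000000e+00,  0.00000000e+00,  0.00000000e+00,
         1.00000000e+00]])}
```

View pics/top0.png

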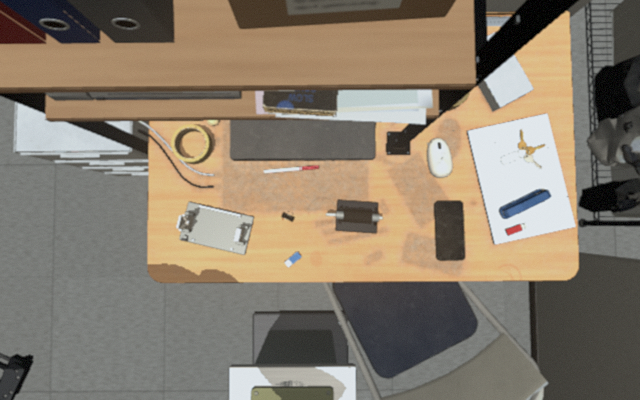

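View pics/scene0.png

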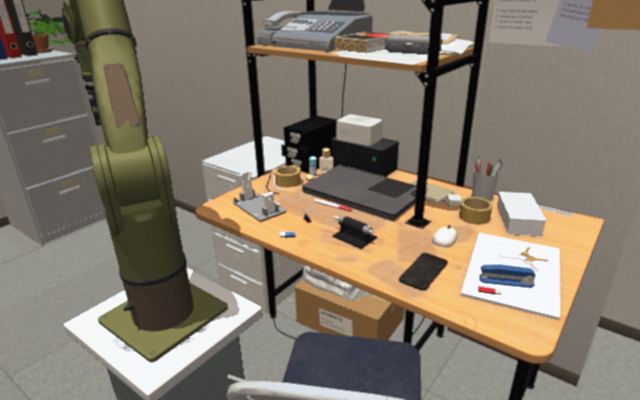

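```bash
cat > h.py <<'E'
import numpy as np,cv2
from scipy.spatial.transform import Rotation as R
from plant import r
def cam(n,s=None):
    c=r.camera_params(n)
    if n=="wrist":
        s=s or r.get_state(); T=np.eye(4);T[:3,:3]=R.from_quat(s["eef_rot"]).as_matrix();T[:3,3]=s["tool_pos"]
        M=T@c["hand_eye"]; return c,M[:3,:3],M[:3,3]
    return c,R.from_quat(c["attitude"]).as_matrix(),np.array(c["position"])
def ray(C,uv):
    c,A,p=C; return p,A@np.array([(uv[0]-c["cx"])/c["fx"],(uv[1]-c["cy"])/c["fy"],1.])
def onz(C,uv,z):
    p,d=ray(C,uv); return p+d*(z-p[2])/d[2]
def proj(C,P):
    c,A,p=C; q=A.T@(np.array(P)-p); return np.array([c["cx"]+c["fx"]*q[0]/q[2],c["cy"]+c["fy"]*q[1]/q[2]])
def tri(C1,a,C2,b):
    p,d=ray(C1,a);q,e=ray(C2,b);t=np.linalg.lstsq(np.c_[d,-e],q-p,rcond=None)[0]
    return (p+d*t[0]+q+e*t[1])/2, np.linalg.norm(p+d*t[0]-q-e*t[1])
E
python3 - <<'E'
from h import *
C=cam("top")
for n,uv,z in[("roll",(357,215),.042),("feeder",(215,228),.011),("fl",(184,222),.08),("fr",(243,234),.06),("rL",(328,213),.042),("rR",(382,216),.042)]: print(n,onz(C,uv,z).round(3))
t=cv2.imread("pics/top0.png");s=cv2.imread("pics/scene0.png")
a=cv2.resize(t[195:265,165:265],(800,560),interpolation=3)[:300*2,:]
f=lambda im,y,x:cv2.resize(im[y:y+60,x:x+80],(400,300),interpolation=cv2.INTER_CUBIC)
cv2.imwrite("pics/crop.png",np.vstack([np.hstack([f(t,197,177),f(t,185,317)]),np.hstack([f(s,165,215),f(s,200,315)])]))
E
```

```text
roll [ 0.527 -0.163  0.042]
feeder [0.497 0.194 0.011]
fl [0.513 0.254 0.08 ]
fr [0.483 0.116 0.06 ]
rL [ 0.532 -0.092  0.042]
rR [ 0.524 -0.225  0.042]
```

View pics/crop.png

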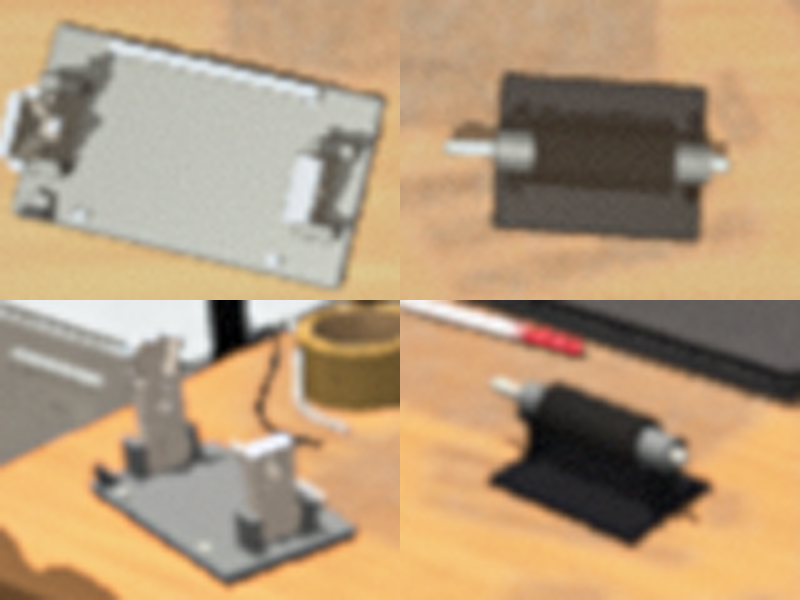

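```bash
cat >> h.py <<'E'
def rel(xyz,yaw,tilt=None):
    "shift+turn in tool axes; yaw = world angle (deg) of tool y, tool down"
    s=r.get_state();A=R.from_quat(s["eef_rot"]);a=np.radians(yaw)
    y=np.array([np.cos(a),np.sin(a),0]);z=np.array([0,0,-1.]);B=R.from_matrix(np.c_[np.cross(y,z),y,z])
    print("xyz",(A.inv().apply(np.array(xyz)-s["tool_pos"])).round(4).tolist(),"rot",(A.inv()*B).as_rotvec().round(4).tolist())
def st():
    s=r.get_state(); print(round(s["clock"],2),"pos",s["tool_pos"].round(4) if hasattr(s["tool_pos"],'round') else s["tool_pos"],"F",np.round(s["contact_force"],2),"M",np.round(s["moment"],2),"q",np.round(s["q"],2),"open",s["opening"],"ff",s["finger_force"])
E
python3 -c "
from h import *
rel([.47,.19,.25],-12)"
```

```text
xyz [-0.3492, -0.257, -0.0116] rot [-0.0013, 0.0012, 1.3535]
```

Call:
{"op": "carry_out", "data": {
  "plan": [
    {"xyz": [-0.349,-0.257,-0.012],"rot": [0,0,1.3535],"grip": 0},
    {"xyz": [-0.349,-0.257,-0.012],"rot": [0,0,1.3535],"grip": 0},
    {"xyz": [-0.349,-0.257,-0.012],"rot": [0,0,1.3535],"grip": 0},
    {"xyz": [-0.349,-0.257,-0.012],"rot": [0,0,1.3535],"grip": 0},
    {"xyz": [-0.349,-0.257,-0.012],"rot": [0,0,1.3535],"grip": 0},
    {"xyz": [-0.349,-0.257,-0.012],"rot": [0,0,1.3535],"grip": 0},
    {"xyz": [-0.349,-0.257,-0.012],"rot": [0,0,1.3535],"grip": 0},
    {"xyz": [-0.349,-0.257,-0.012],"rot": [0,0,1.3535],"grip": 0}
  ]
}}

```text
clock: 0.77
tool_pos: [0.4216, 0.2761, 0.2479]
eef_rot: [0.657, 0.754, -0.0, -0.0]
contact_force: [0.4, 0.0, 0.1]
opening: 0.997
finger_force: 0.0
```

```bash
python3 -c "
from h import *
st();rel([.47,.19,.25],-12)"
```

```text
0.77 pos [0.4216 0.2761 0.2479] F [0.4  0.01 0.15] M [ 0.   -0.02  0.01] q [-0.71  0.52  0.06  1.92 -0.05  0.7  -0.49] open 0.9970398104801758 ff 0.0
xyz [-0.0919, 0.0361, -0.0021] rot [-0.0003, 0.0001, 0.3476]
```

Call:
{"op": "carry_out", "data": {
  "plan": [
    {"xyz": [-0.092,0.036,-0.002],"rot": [0,0,0.3476],"grip": 0},
    {"xyz": [-0.092,0.036,-0.002],"rot": [0,0,0.3476],"grip": 0},
    {"xyz": [-0.092,0.036,-0.002],"rot": [0,0,0.3476],"grip": 0},
    {"xyz": [-0.092,0.036,-0.002],"rot": [0,0,0.3476],"grip": 0},
    {"xyz": [-0.092,0.036,-0.002],"rot": [0,0,0.3476],"grip": 0}
  ]
}}

```text
clock: 1.18
tool_pos: [0.47, 0.1916, 0.2497]
eef_rot: [0.775, 0.631, -0.0, -0.0]
contact_force: [-1.0, 0.9, 0.1]
opening: 1.003
finger_force: 0.0
```

```bash
python3 -c "
from h import *
import pickle
st();s=r.get_state();im=r.snapshot('wrist');pickle.dump((s,im),open('w1.pkl','wb'));cv2.imwrite('pics/w1.png',im[:,:,::-1])
print(R.from_quat(s['eef_rot']).as_matrix().round(3))"
```

```text
1.18 pos [0.47   0.1916 0.2497] F [-0.97  0.92  0.11] M [-0.02  0.14 -0.06] q [-0.57  0.52  0.15  1.91 -0.12  0.71 -0.56] open 1.00297939261878 ff 0.0
[[ 0.203  0.979 -0.001]
 [ 0.979 -0.203 -0.   ]
 [-0.    -0.001 -1.   ]]
```

View pics/w1.png

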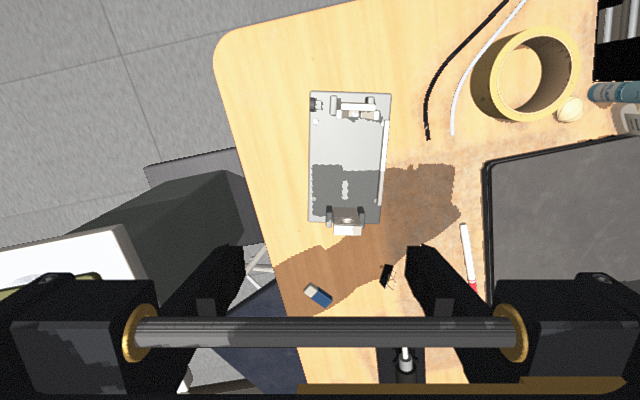

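```bash
python3 -c "
from h import *
im=cv2.imread('pics/w1.png')
cv2.imwrite('pics/w1c.png',cv2.resize(im[84:244,290:410],None,fx=3.75*1,fy=3.75,interpolation=cv2.INTER_CUBIC))"
```

```text
(no output)
```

View pics/w1c.png

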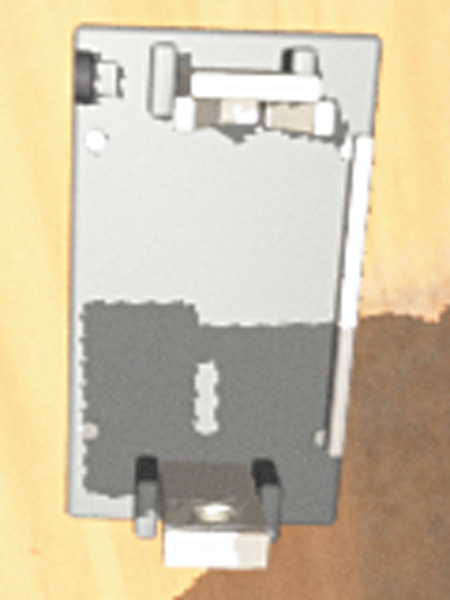

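```bash
python3 - <<'E'
from h import *
import pickle
s,im=pickle.load(open('w1.pkl','rb'));C=cam("wrist",s)
g=lambda x,y:(290+x/3.75,84+y/3.75)
P=[onz(C,g(*c),.011) for c in[(78,30),(380,36),(333,520),(67,515)]]
for i in range(4): print(P[i].round(4),np.linalg.norm(P[i]-P[(i+1)%4]).round(4))
c=np.mean(P,0);d=(P[0]+P[1]-P[2]-P[3])[:2];print("base c",c,"yaw of y axis",np.degrees(np.arctan2(d[1],d[0])))
y=d/np.linalg.norm(d);x=np.array([y[1],-y[0]])
def loc(p): return np.round([(p[:2]-c[:2])@x,(p[:2]-c[:2])@y],4)
for u in(0,.008,.016):
    print("u",u)
    for n,c_,z in[("sc in L",(163,529),.0675),("sc in R",(268,540),.0675),("sc outL",(163,568),.0675),("sc outR",(268,568),.0675),("tc barL out",(192,72),.096),("barR out",(322,74),.096),("barL in",(192,97),.096),("barR in",(322,99),.096),("tabL in",(178,130),.096),("tabR in",(335,136),.096)]:
        print(n,loc(onz(C,g(*c_),z+u)))
for n,c_ in[("stripT",(365,135)),("stripB",(335,457))]: print(n,loc(onz(C,g(*c_),.021)))
C=cam("top");print("roll L/R", onz(C,(317+45/5,185+147/5),.042),onz(C,(317+327/5,185+163/5),.042))
E
```

```text
[0.4717 0.2836 0.011 ] 0.0967
[0.566  0.2622 0.011 ] 0.1681
[0.5267 0.0988 0.011 ] 0.0979
[0.4312 0.1206 0.011 ] 0.168
base c [0.49887739 0.19128858 0.011     ] yaw of y axis 76.26114198258529
u 0
sc in L [-0.016  -0.0646]
sc in R [ 0.0173 -0.0672]
sc outL [-0.0154 -0.0781]
sc outR [ 0.0181 -0.0769]
tc barL out [-0.0156  0.0731]
barR out [0.0172 0.0738]
barL in [-0.0153  0.0671]
barR in [0.0177 0.0678]
tabL in [-0.0184  0.0589]
tabR in [0.0219 0.0588]
u 0.008
sc in L [-0.0164 -0.0611]
sc in R [ 0.0161 -0.0636]
sc outL [-0.0158 -0.0743]
sc outR [ 0.0169 -0.0731]
tc barL out [-0.016   0.0733]
barR out [0.0159 0.0739]
barL in [-0.0157  0.0674]
barR in [0.0164 0.0681]
tabL in [-0.0188  0.0594]
tabR in [0.0204 0.0593]
u 0.016
sc in L [-0.0168 -0.0576]
sc in R [ 0.015  -0.0601]
sc outL [-0.0162 -0.0705]
sc outR [ 0.0157 -0.0693]
tc barL out [-0.0164  0.0734]
barR out [0.0146 0.0741]
barL in [-0.0161  0.0677]
barR in [0.0151 0.0683]
tabL in [-0.0191  0.0599]
tabR in [0.019  0.0599]
stripT [0.0447 0.0547]
stripB [ 0.0453 -0.0551]
roll L/R [ 0.5289994  -0.08671389  0.042     ] [ 0.52018366 -0.2258401   0.042     ]
```

```bash
python3 -c "
from h import *
rel([.524,-.164,.18],-3.6)"
```

```text
xyz [-0.3392, 0.1249, 0.0694] rot [-0.0012, -0.0006, -0.1378]
```

Call:
{"op": "carry_out", "data": {
  "plan": [
    {"xyz": [-0.339,0.125,0.07],"rot": [0,0,-0.138],"grip": 0},
    {"xyz": [-0.339,0.125,0.07],"rot": [0,0,-0.138],"grip": 0},
    {"xyz": [-0.339,0.125,0.07],"rot": [0,0,-0.138],"grip": 0},
    {"xyz": [-0.339,0.125,0.07],"rot": [0,0,-0.138],"grip": 0},
    {"xyz": [-0.339,0.125,0.07],"rot": [0,0,-0.138],"grip": 0},
    {"xyz": [-0.339,0.125,0.07],"rot": [0,0,-0.138],"grip": 0},
    {"xyz": [-0.339,0.125,0.07],"rot": [0,0,-0.138],"grip": 0},
    {"xyz": [-0.339,0.125,0.07],"rot": [0,0,-0.138],"grip": 0}
  ]
}}

```text
clock: 1.9
tool_pos: [0.5193, -0.1304, 0.1859]
eef_rot: [0.728, 0.686, 0.001, -0.001]
contact_force: [0.5, -0.5, 0.3]
opening: 1.002
finger_force: 0.0
```

```bash
python3 -c "
from h import *
st();rel([.524,-.164,.18],-3.6)"
```

```text
1.9 pos [ 0.5193 -0.1304  0.1859] F [ 0.47 -0.46  0.28] M [ 0.02 -0.02  0.05] q [ 0.14  0.65  0.03  1.9  -0.04  0.6   0.14] open 1.0017699966584335 ff 0.0
xyz [-0.0333, 0.0067, 0.0059] rot [-0.0001, -0.0021, 0.0032]
```

Call:
{"op": "carry_out", "data": {
  "plan": [
    {"xyz": [-0.033,0.007,0.006],"rot": [0,0,0.003],"grip": 0},
    {"xyz": [-0.033,0.007,0.006],"rot": [0,0,0.003],"grip": 0},
    {"xyz": [-0.033,0.007,0.006],"rot": [0,0,0.003],"grip": 0}
  ]
}}

```text
clock: 2.15
tool_pos: [0.5237, -0.1649, 0.1799]
eef_rot: [0.731, 0.682, 0.0, -0.001]
contact_force: [-0.1, 1.1, 0.4]
opening: 1.003
finger_force: 0.0
```

```bash
python3 -c "
from h import *
import pickle
st();s=r.get_state();im=r.snapshot('wrist');pickle.dump((s,im),open('w2.pkl','wb'))
b=im[:,:,::-1];C=cam('wrist',s)
for P in[(.529,-.087,.042),(.520,-.226,.042)]:print(proj(C,P))
cv2.imwrite('pics/w2.png',cv2.resize(b[60:300,240:410],None,fx=2.5,fy=2.5,interpolation=cv2.INTER_CUBIC))"
```

```text
2.15 pos [ 0.5237 -0.1649  0.1799] F [-0.11  1.08  0.39] M [ 0.01  0.01 -0.03] q [ 0.21  0.67  0.03  1.86 -0.03  0.61  0.18] open 1.0029817979041327 ff 0.0
[324.81658733 105.09523768]
[325.41428279 244.71912813]
```

View pics/w2.png

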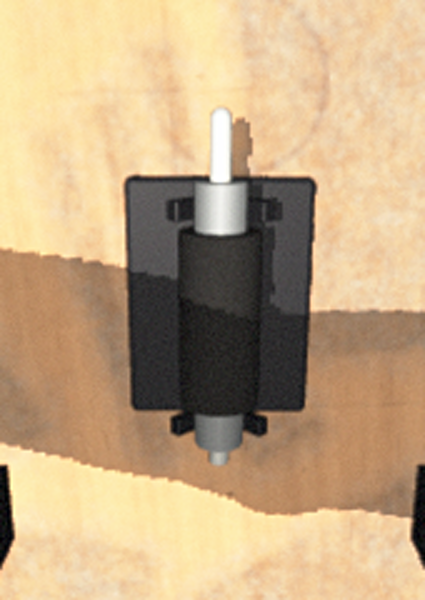

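```bash
python3 - <<'E'
from h import *
import pickle
s,im=pickle.load(open('w2.pkl','rb'));C=cam("wrist",s)
g=lambda x,y:(240+x/2.5,60+y/2.5)
a=onz(C,g(221,107),.042);b=onz(C,g(218,465),.042);e=(a-b)/np.linalg.norm(a-b)
print(a,b,np.linalg.norm(a-b),np.degrees(np.arctan2(e[1],e[0]))-90)
for n,c in[("sleeve+35",(220,232)),("sleeve-35",(219,413))]:
    p=onz(C,g(*c),.055);print(n,(p-b)@e-.062)
o=(b+e*.062+a-e*.079)/2;print("o",o)
rel([o[0],o[1],.06],np.degrees(np.arctan2(e[1],e[0]))-90)
rel([o[0],o[1],.023],np.degrees(np.arctan2(e[1],e[0]))-90)
E
```

```text
[ 0.53233511 -0.08526719  0.042     ] [ 0.52176395 -0.2276167   0.042     ] 0.14274149292748228 -4.247106461216475
sleeve+35 0.03813045258539062
sleeve-35 -0.032671411468684894
o [ 0.52642004 -0.1649186   0.042     ]
xyz [-0.0023, 0.0027, 0.1201] rot [-0.0007, -0.0021, 0.0085]
xyz [-0.0024, 0.0028, 0.1571] rot [-0.0007, -0.0021, 0.0085]
```

Call:
{"op": "carry_out", "data": {
  "plan": [
    {"xyz": [-0.002,0.003,0.04],"rot": [0,0,0.0085],"grip": 0},
    {"xyz": [-0.002,0.003,0.08],"rot": [0,0,0.0085],"grip": 0},
    {"xyz": [-0.002,0.003,0.12],"rot": [0,0.002,0.0085],"grip": 0},
    {"xyz": [-0.002,0.003,0.145],"rot": [0,-0.002,0.0085],"grip": 0},
    {"xyz": [-0.002,0.003,0.157],"rot": [0,-0.002,0.0085],"grip": 0},
    {"xyz": [-0.002,0.003,0.157],"rot": [0,-0.002,0.0085],"grip": 0},
    {"xyz": [-0.002,0.003,0.157],"rot": [0,-0.002,0.0085],"grip": 60}
  ]
}}

```text
clock: 2.78
tool_pos: [0.5272, -0.1651, 0.0241]
eef_rot: [0.733, 0.68, -0.0, 0.0]
contact_force: [0.6, 0.1, 0.3]
opening: 0.95
finger_force: 0.0
```

```bash
python3 -c "
from h import *
st();rel([.5264,-.1649,.023],-4.2)"
```

```text
2.78 pos [ 0.5272 -0.1651  0.0241] F [0.62 0.09 0.33] M [-0.09  0.04  0.02] q [ 0.21  0.94  0.01  1.92 -0.03  0.28  0.18] open 0.9495583181528364 ff 0.0
xyz [0.0002, -0.0008, 0.0011] rot [0.0003, 0.0009, -0.0009]
```

Call:
{"op": "carry_out", "data": {
  "plan": [
    {"xyz": [0,-0.001,0.001],"rot": [0,0,0],"grip": 220},
    {"xyz": [0,-0.001,0.001],"rot": [0,0,0],"grip": 220},
    {"xyz": [0,-0.001,0.001],"rot": [0,0,0],"grip": 220},
    {"xyz": [0,-0.001,0.001],"rot": [0,0,0],"grip": 220},
    {"xyz": [0,-0.001,0.001],"rot": [0,0,0],"grip": 220},
    {"xyz": [0,-0.001,0.001],"rot": [0,0,0],"grip": 220},
    {"xyz": [0,-0.001,0.001],"rot": [0,0,0],"grip": 220}
  ],
  "squeeze": 35
}}

```text
clock: 3.37
tool_pos: [0.5256, -0.167, 0.0227]
eef_rot: [0.734, 0.679, -0.001, 0.001]
contact_force: [-1.0, -0.6, -0.7]
opening: 0.418
finger_force: 0.0
```

```bash
python3 -c "
from h import *
st()"
```

```text
3.37 pos [ 0.5256 -0.167   0.0227] F [-1.03 -0.56 -0.7 ] M [-0.07  0.03  0.01] q [ 0.21  0.94  0.01  1.92 -0.03  0.28  0.18] open 0.4182105032378326 ff 0.0
```

Call:
{"op": "carry_out", "data": {
  "plan": [
    {"xyz": [0,0,0],"rot": [0,0,0],"grip": 220},
    {"xyz": [0,0,0],"rot": [0,0,0],"grip": 220},
    {"xyz": [0,0,0],"rot": [0,0,0],"grip": 220},
    {"xyz": [0,0,0],"rot": [0,0,0],"grip": 220}
  ]
}}

```text
clock: 3.7
tool_pos: [0.5263, -0.1671, 0.0227]
eef_rot: [0.734, 0.679, -0.0, 0.001]
contact_force: [2.0, -0.6, 1.2]
opening: 0.347
finger_force: 34.7
```

```bash
python3 -c "
from h import *
st()"
```

```text
3.7 pos [ 0.5263 -0.1671  0.0227] F [ 1.97 -0.61  1.22] M [-0.13 -0.29 -0.01] q [ 0.21  0.94  0.01  1.92 -0.03  0.28  0.18] open 0.3467036355530935 ff 34.6552611887455
```

Call:
{"op": "carry_out", "data": {
  "plan": [
    {"xyz": [0,0,-0.02],"rot": [0,0,0],"grip": 220},
    {"xyz": [0,0,-0.055],"rot": [0,0,0],"grip": 220},
    {"xyz": [0,0,-0.095],"rot": [0,0,0],"grip": 220},
    {"xyz": [0,0,-0.13],"rot": [0,0,0],"grip": 220},
    {"xyz": [0,0,-0.15],"rot": [0,0,0],"grip": 220},
    {"xyz": [0,0,-0.15],"rot": [0,0,0],"grip": 220}
  ]
}}

```text
clock: 4.2
tool_pos: [0.5272, -0.1674, 0.1765]
eef_rot: [0.734, 0.679, 0.001, 0.003]
contact_force: [0.1, -0.5, -1.5]
opening: 0.349
finger_force: 34.8
```

```bash
cat >> h.py <<'E'
F=np.array([.4989,.1913]);YAW=-13.74;a_=np.radians(YAW);X=np.array([np.cos(a_),np.sin(a_)]);Y=np.array([-X[1],X[0]])
def fl(p): p=np.array(p)[:2]-F; return np.round([p@X*1e3,p@Y*1e3],1)
def fw(x,y,z): return np.r_[F+X*x+Y*y,z]
def fst():
    s=r.get_state();f=np.array(s["contact_force"]);print(round(s["clock"],2),"TCP feeder x,y mm",fl(s["tool_pos"]),"axis z",round(s["tool_pos"][2]*1e3+19-52,1),"F xyz feeder",np.round([f[:2]@X,f[:2]@Y,f[2]],1),"M",np.round(s["moment"],2),"open",round(s["opening"],3),"ff",round(s["finger_force"],1))
E
python3 -c "
from h import *
st();rel(fw(0,-.032,.172),YAW)"
```

```text
4.2 pos [ 0.5272 -0.1674  0.1765] F [ 0.06 -0.46 -1.49] M [-0.12  0.06 -0.08] q [ 0.2   0.68  0.03  1.86 -0.03  0.6   0.18] open 0.3488213147761065 ff 34.83335763216019
xyz [0.3238, -0.0612, 0.0031] rot [0.0066, 0.0026, 0.1622]
```

Call:
{"op": "carry_out", "data": {
  "plan": [
    {"xyz": [0.324,-0.061,0],"rot": [0,0,0.164],"grip": 220},
    {"xyz": [0.324,-0.061,0],"rot": [0,0,0.164],"grip": 220},
    {"xyz": [0.324,-0.061,0],"rot": [0,0,0.164],"grip": 220},
    {"xyz": [0.324,-0.061,0],"rot": [0,0,0.164],"grip": 220},
    {"xyz": [0.324,-0.061,0],"rot": [0,0,0.164],"grip": 220},
    {"xyz": [0.324,-0.061,0],"rot": [0,0,0.164],"grip": 220},
    {"xyz": [0.324,-0.061,0],"rot": [0,0,0.164],"grip": 220},
    {"xyz": [0.324,-0.061,0],"rot": [0,0,0.164],"grip": 220}
  ]
}}

```text
clock: 4.87
tool_pos: [0.4874, 0.1633, 0.1704]
eef_rot: [0.787, 0.617, -0.002, -0.0]
contact_force: [0.8, 0.1, -0.6]
opening: 0.345
finger_force: 34.8
```

Call:
{"op": "carry_out", "data": {
  "plan": [
    {"xyz": [0,0,0],"rot": [0,0,0],"grip": 220},
    {"xyz": [0,0,0],"rot": [0,0,0],"grip": 220},
    {"xyz": [0,0,0],"rot": [0,0,0],"grip": 220}
  ]
}}

```text
clock: 5.12
tool_pos: [0.4885, 0.16, 0.1708]
eef_rot: [0.787, 0.617, -0.002, 0.001]
contact_force: [0.3, -1.0, -1.6]
opening: 0.346
finger_force: 34.8
```

```bash
python3 -c "
from h import *
st();fst();rel(fw(0,-.032,.172),YAW)"
```

```text
5.12 pos [0.4885 0.16   0.1708] F [ 0.31 -0.97 -1.62] M [-0.1   0.08  0.04] q [-0.51  0.66  0.16  1.97 -0.19  0.53 -0.45] open 0.34640067266998836 ff 34.83256548643112
5.12 TCP feeder x,y mm [ -2.6 -32.8] axis z 137.8 F xyz feeder [ 0.5 -0.9 -1.6] M [-0.1   0.08  0.04] open 0.346 ff 34.8
xyz [0.0008, 0.0026, -0.0012] rot [-0.0017, 0.0046, -0.0013]
```

Call:
{"op": "carry_out", "data": {
  "plan": [
    {"xyz": [0.002,0.0026,0.035],"rot": [0,0,0],"grip": 220},
    {"xyz": [0.002,0.0026,0.065],"rot": [0,0,0],"grip": 220},
    {"xyz": [0.002,0.0026,0.072],"rot": [0,0,0],"grip": 220},
    {"xyz": [0.002,0.0026,0.072],"rot": [0,0,0],"grip": 220},
    {"xyz": [0.002,0.0026,0.072],"rot": [0,0,0],"grip": 220}
  ]
}}

```text
clock: 5.53
tool_pos: [0.4927, 0.1606, 0.1001]
eef_rot: [0.788, 0.616, -0.001, 0.001]
contact_force: [-0.5, 0.0, -1.3]
opening: 0.349
finger_force: 34.8
```

```bash
python3 -c "
from h import *
import pickle
st();fst();s=r.get_state();im=r.snapshot('wrist');pickle.dump((s,im),open('w3.pkl','wb'))
cv2.imwrite('pics/w3.png',cv2.resize(im[0:300,215:435,::-1],None,fx=2,fy=2,interpolation=cv2.INTER_CUBIC))"
```

```text
5.53 pos [0.4927 0.1606 0.1001] F [-0.46  0.04 -1.25] M [-0.04  0.04 -0.05] q [-0.47  0.78  0.11  2.01 -0.22  0.36 -0.43] open 0.3490983737224921 ff 34.83039692044258
5.53 TCP feeder x,y mm [  1.3 -31.3] axis z 67.1 F xyz feeder [-0.5 -0.1 -1.3] M [-0.04  0.04 -0.05] open 0.349 ff 34.8
```

View pics/w3.png

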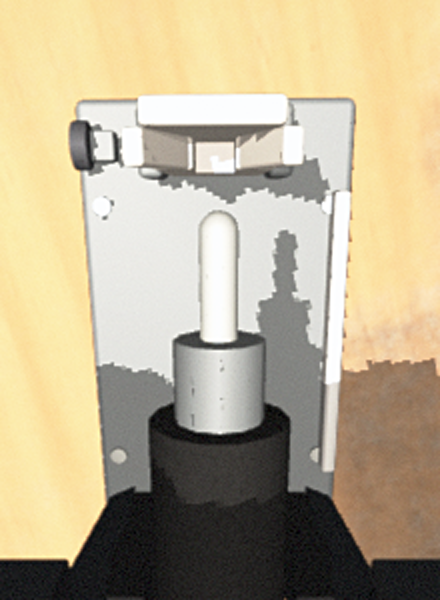

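```bash
python3 - <<'E'
from h import *
import pickle
s,im=pickle.load(open('w3.pkl','rb'));C=cam("wrist",s)
g=lambda x,y:(215+x/2,y/2)
az=s["tool_pos"][2]+.019
print("tip",fl(onz(C,g(219,212),az)),"(at dz; nose top ~)")
for n,c in[("hub+53 centre",(219,345)),("hub base front",(220,340))]:print(n,fl(onz(C,g(*c),az+.005)))
for u in(.008,.012,.016):
    z=.096+u
    print(u,[fl(onz(C,g(*c),z)).tolist() for c in[(137,95),(289,95),(137,123),(289,123),(120,165),(302,165)]])
    print("  slot at u+18:",[fl(onz(C,g(*c),.07+u)).tolist() for c in[(190,172),(237,172),(190,140),(237,140)]])
for n,c in[("baseTL",(78,100)),("TR",(355,100))]:print(n,fl(onz(C,g(*c),.011)))
E
```

```text
tip [ 1.5 50.1] (at dz; nose top ~)
hub+53 centre [ 1.4 23.9]
hub base front [ 1.6 25. ]
0.008 [[-15.8, 73.4], [16.4, 73.2], [-16.0, 67.9], [16.6, 67.8], [-20.2, 59.6], [19.7, 59.4]]
  slot at u+18: [[-6.1, 58.8], [6.2, 58.8], [-5.9, 66.5], [6.1, 66.4]]
0.012 [[-15.3, 72.8], [16.0, 72.7], [-15.5, 67.5], [16.2, 67.4], [-19.6, 59.4], [19.2, 59.2]]
  slot at u+18: [[-5.9, 58.7], [6.1, 58.6], [-5.7, 66.2], [6.0, 66.1]]
0.016 [[-14.8, 72.3], [15.6, 72.1], [-15.0, 67.1], [15.8, 67.0], [-18.9, 59.2], [18.7, 59.1]]
  slot at u+18: [[-5.7, 58.6], [6.0, 58.5], [-5.5, 65.9], [5.9, 65.8]]
baseTL [-48.   84.6]
TR [49.3 84.2]
```

Call:
{"op": "carry_out", "data": {
  "plan": [
    {"xyz": [0.007,-0.0012,0.0],"rot": [0,0,0],"grip": 220},
    {"xyz": [0.007,-0.0012,0.01],"rot": [0,0,0],"grip": 220},
    {"xyz": [0.007,-0.0012,0.02],"rot": [0,0,0],"grip": 220},
    {"xyz": [0.007,-0.0012,0.02],"rot": [0,0,0],"grip": 220},
    {"xyz": [0.007,-0.0012,0.02],"rot": [0,0,0],"grip": 220},
    {"xyz": [0.007,-0.0012,0.02],"rot": [0,0,0],"grip": 220}
  ]
}}

```text
clock: 6.08
tool_pos: [0.493, 0.1692, 0.0797]
eef_rot: [0.787, 0.617, -0.001, 0.001]
contact_force: [0.5, -0.5, -1.4]
opening: 0.35
finger_force: 34.8
```

```bash
python3 -c "
from h import *
fst();rel(fw(0,-.0135,.079),YAW)
s=r.get_state();print(R.from_quat(s['eef_rot']).as_matrix().round(4))"
```

```text
6.08 TCP feeder x,y mm [ -0.5 -22.9] axis z 46.7 F xyz feeder [ 0.6 -0.3 -1.4] M [-0.1   0.04 -0.01] open 0.35 ff 34.8
xyz [0.0094, 0.0005, 0.0007] rot [0.0, 0.0023, -0.0013]
[[ 2.388e-01  9.711e-01 -5.000e-04]
 [ 9.711e-01 -2.388e-01 -2.200e-03]
 [-2.300e-03  0.000e+00 -1.000e+00]]
```

Call:
{"op": "carry_out", "data": {
  "plan": [
    {"xyz": [0.004,0.0003,0],"rot": [0,0,0],"grip": 220},
    {"xyz": [0.008,0.0003,0],"rot": [0,0,0],"grip": 220},
    {"xyz": [0.011,0.0003,0],"rot": [0,0,0],"grip": 220},
    {"xyz": [0.013,0.0003,0],"rot": [0,0,0],"grip": 220},
    {"xyz": [0.015,0.0003,0],"rot": [0,0,0],"grip": 220},
    {"xyz": [0.017,0.0003,0],"rot": [0,0,0],"grip": 220},
    {"xyz": [0.017,0.0003,0],"rot": [0,0,0],"grip": 220},
    {"xyz": [0.017,0.0003,0],"rot": [0,0,0],"grip": 220}
  ]
}}

```text
clock: 6.75
tool_pos: [0.497, 0.1841, 0.0797]
eef_rot: [0.787, 0.616, -0.002, 0.001]
contact_force: [-0.1, -6.7, -0.6]
opening: 0.346
finger_force: 34.8
```

```bash
python3 -c "
from h import *
fst()"
```

```text
6.75 TCP feeder x,y mm [-0.1 -7.5] axis z 46.7 F xyz feeder [ 1.5 -6.6 -0.6] M [-1.14  0.17 -0.06] open 0.346 ff 34.8
```

Call:
{"op": "carry_out", "data": {
  "plan": [
    {"xyz": [0.003,0.0,0],"rot": [0,0,0],"grip": 220},
    {"xyz": [0.006,0.0,0],"rot": [0,0,0],"grip": 220},
    {"xyz": [0.008,0.0,0],"rot": [0,0,0],"grip": 220},
    {"xyz": [0.009,0.0,0],"rot": [0,0,0],"grip": 220},
    {"xyz": [0.009,0.0,0],"rot": [0,0,0],"grip": 220},
    {"xyz": [0.009,0.0,0],"rot": [0,0,0],"grip": 220}
  ]
}}

```text
clock: 7.25
tool_pos: [0.4984, 0.1906, 0.0795]
eef_rot: [0.788, 0.616, -0.003, 0.002]
contact_force: [-0.6, -9.9, -0.3]
opening: 0.346
finger_force: 34.8
```

```bash
python3 -c "
from h import *
fst()
s=r.get_state();print(R.from_quat(s['eef_rot']).as_matrix().round(4))"
```

```text
7.25 TCP feeder x,y mm [-0.3 -0.8] axis z 46.5 F xyz feeder [ 1.8 -9.8 -0.3] M [-1.85  0.34 -0.06] open 0.346 ff 34.8
[[ 0.2419  0.9703 -0.0033]
 [ 0.9703 -0.2419 -0.0071]
 [-0.0077 -0.0015 -1.    ]]
```

Call:
{"op": "carry_out", "data": {
  "plan": [
    {"xyz": [0.002,0.0,0],"rot": [0,0,0],"grip": 220},
    {"xyz": [0.0037,0.0,0],"rot": [0,0,0],"grip": 220},
    {"xyz": [0.0037,0.0,0],"rot": [0,0,0],"grip": 220},
    {"xyz": [0.0037,0.0,0],"rot": [0,0,0],"grip": 220},
    {"xyz": [0.0037,0.0,0],"rot": [0,0,0],"grip": 220}
  ]
}}

```text
clock: 7.67
tool_pos: [0.499, 0.1932, 0.0794]
eef_rot: [0.788, 0.615, -0.004, 0.002]
contact_force: [-1.2, -12.1, -0.4]
opening: 0.344
finger_force: 34.8
```

```bash
python3 -c "
from h import *
fst()
import pickle
s=r.get_state();im=r.snapshot('wrist');pickle.dump((s,im),open('w4.pkl','wb'))
im2=r.snapshot('scene')
a=cv2.resize(im[0:300,215:435],None,fx=2,fy=2,interpolation=cv2.INTER_CUBIC);b=cv2.resize(im2[150:230,215:305],(360,320),interpolation=cv2.INTER_CUBIC)
c=np.zeros((600,800,3),np.uint8);c[:,:440]=a;c[:320,440:]=b;cv2.imwrite('pics/w4.png',c[:,:,::-1])
fst();print(R.from_quat(s['eef_rot']).as_matrix().round(4))"
```

```text
7.67 TCP feeder x,y mm [-0.4  1.8] axis z 46.4 F xyz feeder [  1.7 -12.1  -0.4] M [-2.16  0.44 -0.09] open 0.344 ff 34.8
7.77 TCP feeder x,y mm [-0.4  1.8] axis z 46.4 F xyz feeder [  0.2 -11.1  -0.3] M [-2.15  0.37 -0.06] open 0.349 ff 34.8
[[ 0.2426  0.9701 -0.0041]
 [ 0.9701 -0.2426 -0.0083]
 [-0.009  -0.002  -1.    ]]
```

View pics/w4.png

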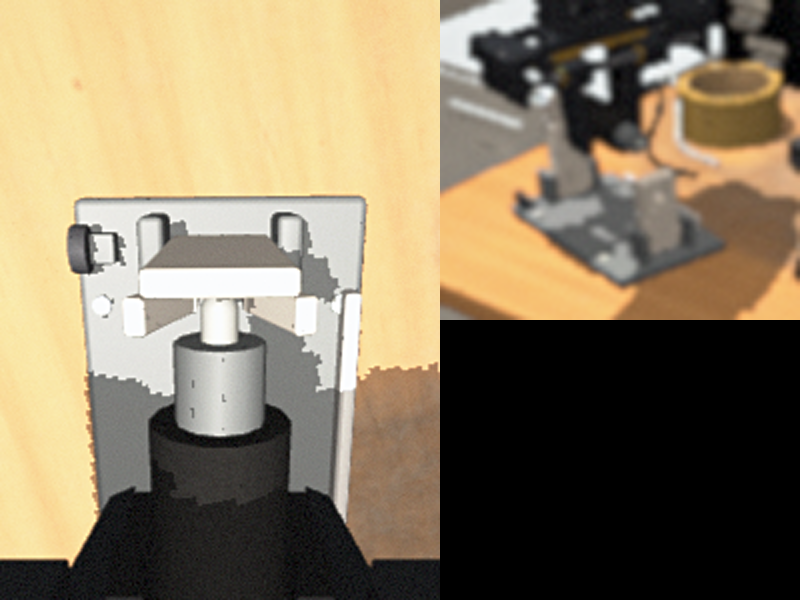

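Call:
{"op": "carry_out", "data": {
  "plan": [
    {"xyz": [0,0.0002,0.004],"rot": [0,0.008,-0.003],"grip": 220},
    {"xyz": [0,0.0003,0.008],"rot": [0,0.008,-0.003],"grip": 220},
    {"xyz": [0,0.0003,0.012],"rot": [0,0.008,-0.003],"grip": 220},
    {"xyz": [0,0.0003,0.015],"rot": [0,0.008,-0.003],"grip": 220},
    {"xyz": [0,0.0003,0.018],"rot": [0,0.008,-0.003],"grip": 220},
    {"xyz": [0,0.0003,0.02],"rot": [0,0.008,-0.003],"grip": 220},
    {"xyz": [0,0.0003,0.02],"rot": [0,0.008,-0.003],"grip": 220}
  ]
}}

```text
clock: 8.35
tool_pos: [0.499, 0.1942, 0.0589]
eef_rot: [0.787, 0.617, -0.001, -0.001]
contact_force: [-1.8, -8.7, -1.8]
opening: 0.331
finger_force: 34.9
```

```bash
python3 -c "
from h import *
fst()
s=r.get_state();print(R.from_quat(s['eef_rot']).as_matrix().round(4))"
```

```text
8.35 TCP feeder x,y mm [-0.6  2.9] axis z 25.9 F xyz feeder [ 0.3 -8.9 -1.8] M [-1.68  0.37 -0.04] open 0.331 ff 34.9
[[ 2.386e-01  9.711e-01 -2.700e-03]
 [ 9.711e-01 -2.386e-01  7.000e-04]
 [ 1.000e-04 -2.800e-03 -1.000e+00]]
```

```bash
python3 - <<'E'
from h import *
import pickle
s=r.get_state();im=r.snapshot('wrist');pickle.dump((s,im),open('w5.pkl','wb'))
fst()
for f in('w3','w4','w5'):
    g=cv2.cvtColor(pickle.load(open(f+'.pkl','rb'))[1],cv2.COLOR_RGB2GRAY).astype(int)
    print(f,"col profile 315..335 mean, rows 150-225:",g[150:226,318:332].mean(1).astype(int).tolist())
    for row in(195,225): print("  row",row,g[row,284:368:2].tolist())
E
```

```text
8.4 TCP feeder x,y mm [-0.6  2.9] axis z 26.1 F xyz feeder [ 0.  -9.  -2.3] M [-1.65  0.46 -0.01] open 0.334 ff 34.9
w3 col profile 315..335 mean, rows 150-225: [247, 247, 247, 247, 246, 247, 247, 247, 247, 247, 247, 247, 247, 247, 247, 247, 247, 247, 247, 251, 244, 131, 61, 62, 115, 228, 224, 220, 220, 218, 217, 220, 219, 218, 211, 215, 220, 219, 219, 219, 219, 219, 219, 219, 219, 219, 218, 219, 219, 212, 218, 219, 218, 217, 216, 217, 218, 218, 218, 218, 217, 218, 218, 216, 220, 225, 162, 52, 14, 20, 20, 21, 43, 59, 60, 57]
  row 195 [130, 131, 131, 127, 127, 131, 130, 126, 128, 85, 134, 147, 163, 171, 173, 192, 205, 214, 220, 226, 230, 225, 218, 206, 194, 192, 183, 170, 156, 141, 130, 85, 129, 132, 128, 129, 133, 135, 132, 127, 131, 130]
  row 225 [130, 129, 130, 38, 37, 46, 43, 47, 47, 50, 49, 49, 52, 50, 57, 59, 55, 58, 57, 61, 57, 59, 61, 56, 62, 56, 61, 56, 52, 52, 53, 49, 50, 45, 42, 38, 36, 23, 125, 131, 127, 133]
w4 col profile 315..335 mean, rows 150-225: [207, 233, 238, 242, 244, 244, 245, 245, 245, 245, 245, 245, 245, 245, 245, 245, 245, 245, 245, 246, 250, 240, 128, 63, 
[... 790 characters left out ...]
 243, 242, 240, 238, 240, 240, 240, 240, 240, 240, 240, 240, 240, 240, 240, 240, 240, 240, 240, 240, 240, 240, 240, 240, 240, 241, 241, 228, 150, 97, 96, 99, 99, 100, 99, 91, 98, 157, 197, 175, 152, 175, 176, 177, 176, 176, 176, 177, 176, 176, 176, 177, 176, 176, 175, 177, 176, 176]
  row 195 [219, 223, 224, 221, 222, 220, 223, 233, 77, 108, 99, 99, 103, 103, 104, 99, 94, 111, 225, 254, 254, 254, 250, 246, 164, 95, 101, 99, 100, 96, 95, 101, 104, 80, 114, 121, 123, 124, 123, 124, 118, 121]
  row 225 [114, 216, 125, 23, 27, 33, 28, 25, 27, 95, 117, 135, 144, 158, 166, 165, 170, 173, 172, 178, 179, 178, 178, 174, 170, 169, 169, 165, 150, 141, 128, 118, 91, 31, 23, 22, 30, 30, 22, 75, 125, 123]
```

```bash
python3 -c "
from h import *
import pickle
s,im=pickle.load(open('w5.pkl','rb'))
im2=r.snapshot('scene')
a=cv2.resize(im[0:300,215:435],None,fx=2,fy=2,interpolation=cv2.INTER_CUBIC);b=cv2.resize(im2[150:230,215:305],(360,320),interpolation=cv2.INTER_CUBIC)
c=np.zeros((600,800,3),np.uint8);c[:,:440]=a;c[:320,440:]=b;cv2.imwrite('pics/w5.png',c[:,:,::-1])"
```

```text
(no output)
```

View pics/w5.png

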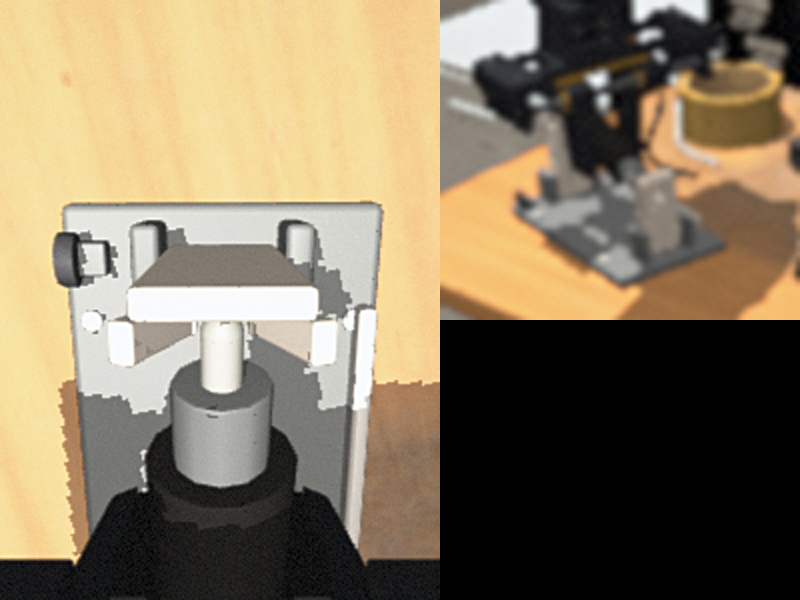

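Call:
{"op": "carry_out", "data": {
  "plan": [
    {"xyz": [-0.001,0.0003,-0.003],"rot": [0,-0.05,0],"grip": 220},
    {"xyz": [-0.002,0.0003,-0.007],"rot": [0,-0.1,0],"grip": 220},
    {"xyz": [-0.003,0.0003,-0.011],"rot": [0,-0.14,0],"grip": 220},
    {"xyz": [-0.003,0.0003,-0.013],"rot": [0,-0.14,0],"grip": 220},
    {"xyz": [-0.003,0.0003,-0.013],"rot": [0,-0.14,0],"grip": 220}
  ],
  "squeeze": 50
}}

```text
clock: 8.87
tool_pos: [0.4982, 0.1914, 0.0726]
eef_rot: [0.784, 0.616, -0.056, 0.043]
contact_force: [-2.2, -10.7, -3.1]
opening: 0.341
finger_force: 49.9
```

```bash
python3 - <<'E'
from h import *
import pickle
fst()
s=r.get_state();print(R.from_quat(s['eef_rot']).as_matrix().round(3)[2]);im=r.snapshot('wrist');pickle.dump((s,im),open('w6.pkl','wb'))
g=cv2.cvtColor(im,cv2.COLOR_RGB2GRAY).astype(int)
print(g[130:240,318:332].mean(1).astype(int).tolist())
E
```

```text
8.87 TCP feeder x,y mm [-0.6 -0.1] axis z 39.6 F xyz feeder [  0.4 -10.9  -3.1] M [-1.81  0.54 -0.01] open 0.341 ff 49.9
[-0.141 -0.003 -0.99 ]
[139, 140, 140, 140, 139, 141, 141, 140, 140, 142, 140, 140, 140, 141, 140, 140, 138, 134, 166, 247, 255, 254, 253, 253, 253, 253, 253, 253, 253, 253, 253, 253, 253, 254, 246, 233, 243, 245, 247, 249, 249, 248, 248, 249, 249, 249, 249, 249, 249, 249, 249, 249, 249, 248, 249, 248, 249, 249, 249, 251, 245, 201, 101, 79, 84, 85, 84, 83, 86, 133, 220, 214, 200, 198, 199, 198, 200, 198, 199, 198, 200, 199, 198, 199, 198, 198, 199, 199, 199, 200, 196, 188, 186, 169, 132, 116, 117, 117, 119, 118, 118, 117, 119, 118, 117, 119, 120, 121, 97, 39]
```

Call:
{"op": "carry_out", "data": {
  "plan": [
    {"xyz": [-0.0007,0,-0.005],"rot": [0,0,0],"grip": 220},
    {"xyz": [-0.0007,0,-0.005],"rot": [0,0,0],"grip": 220},
    {"xyz": [-0.005,0,-0.0045],"rot": [0,0,0],"grip": 220},
    {"xyz": [-0.011,0,-0.0035],"rot": [0,0,0],"grip": 220},
    {"xyz": [-0.018,0,-0.0025],"rot": [0,0,0],"grip": 220},
    {"xyz": [-0.0264,0,-0.0013],"rot": [0,0,0],"grip": 220},
    {"xyz": [-0.0264,0,-0.0013],"rot": [0,0,0],"grip": 220}
  ]
}}

```text
clock: 9.5
tool_pos: [0.4942, 0.1685, 0.0779]
eef_rot: [0.785, 0.616, -0.052, 0.042]
contact_force: [-0.3, -0.1, -1.5]
opening: 0.34
finger_force: 49.9
```

```bash
python3 - <<'E'
from h import *
fst()
E
```

```text
9.5 TCP feeder x,y mm [  0.9 -23.2] axis z 44.9 F xyz feeder [-0.3 -0.2 -1.5] M [0.11 0.06 0.01] open 0.34 ff 49.9
```

Call:
{"op": "carry_out", "data": {
  "plan": [
    {"xyz": [-0.006,0,-0.04],"rot": [0,0,0],"grip": 220},
    {"xyz": [-0.012,0,-0.082],"rot": [0,0.05,0],"grip": 220},
    {"xyz": [-0.012,0,-0.082],"rot": [0,0.14,0],"grip": 220},
    {"xyz": [-0.012,0,-0.082],"rot": [0,0.14,0],"grip": 220},
    {"xyz": [-0.012,0,-0.082],"rot": [0,0.14,0],"grip": 220}
  ]
}}

```text
clock: 9.92
tool_pos: [0.4941, 0.1678, 0.1611]
eef_rot: [0.787, 0.617, 0.003, -0.002]
contact_force: [-0.7, -0.2, -1.3]
opening: 0.343
finger_force: 49.9
```

```bash
python3 - <<'E'
from h import *
import pickle
fst();s=r.get_state();im=r.snapshot('wrist');pickle.dump((s,im),open('w7.pkl','wb'))
g=cv2.cvtColor(im,cv2.COLOR_RGB2GRAY).astype(int)
hsv=cv2.cvtColor(im,cv2.COLOR_RGB2HSV)
print("rows 90-210",g[90:210,322:328].mean(1).astype(int).tolist());print("sat",hsv[90:210:3,322:328,1].mean(1).astype(int).tolist())
# predicted tip row vs pitch
C=cam('wrist',s);Rt=R.from_quat(s['eef_rot']).as_matrix();t=np.array(s['tool_pos'])
for d in(0,5,10,15,20):
    a=np.radians(d)
    for L in(.053,.079):
        # point on the top of hub edge / tip axis, roller axis pitched up by d, origin offset 2.5 mm
        p=np.array([.0025*np.cos(a)+L*np.cos(a),0,-.019-(L+.0025)*np.sin(a)]);print(d,L,proj(C,t+Rt@p).round(1),end=' ')
    print()
rel([.5263,-.167,.13],-4.2)
E
```

```text
9.92 TCP feeder x,y mm [  0.9 -23.9] axis z 128.1 F xyz feeder [-0.6 -0.4 -1.3] M [-0.05  0.12  0.  ] open 0.343 ff 49.9
rows 90-210 [237, 235, 233, 235, 242, 247, 253, 253, 252, 252, 165, 132, 133, 137, 134, 134, 139, 173, 193, 226, 233, 235, 234, 233, 233, 234, 233, 234, 234, 237, 166, 177, 214, 229, 238, 242, 246, 249, 251, 251, 252, 252, 252, 252, 252, 250, 249, 250, 251, 251, 251, 251, 251, 251, 251, 251, 251, 251, 251, 251, 251, 251, 251, 251, 251, 251, 251, 251, 251, 251, 251, 250, 251, 251, 251, 250, 251, 250, 251, 251, 251, 251, 251, 251, 251, 250, 251, 251, 251, 251, 251, 250, 251, 251, 251, 250, 251, 251, 251, 251, 254, 253, 132, 91, 99, 102, 102, 101, 96, 115, 199, 219, 195, 184, 165, 186, 195, 195, 195, 195]
sat [19, 18, 2, 2, 7, 5, 5, 4, 4, 5, 15, 11, 7, 2, 1, 4, 4, 4, 4, 4, 4, 4, 4, 4, 4, 4, 4, 4, 4, 4, 4, 4, 4, 4, 17, 8, 4, 6, 6, 5]
0 0.053 [324.8 168.8] 0 0.079 [324.8 105.4] 
5 0.053 [324.8 171.9] 5 0.079 [324.7 106.8] 
10 0.053 [324.8 176.3] 10 0.079 [324.7 110.1] 
15 0.053 [324.8 181.9] 15 0.079 [324.7 115.6] 
20 0.053 [324.8 189. ] 20 0.079 [324.7 123.8] 
xyz [-0.3191, 0.111, 0.0284] rot [-0.0002, -0.0056, -0.1649]
```

Call:
{"op": "carry_out", "data": {
  "plan": [
    {"xyz": [-0.324,0.112,0.03],"rot": [0,0,-0.165],"grip": 220},
    {"xyz": [-0.324,0.112,0.03],"rot": [0,0,-0.165],"grip": 220},
    {"xyz": [-0.324,0.112,0.03],"rot": [0,0,-0.165],"grip": 220},
    {"xyz": [-0.324,0.112,0.03],"rot": [0,0,-0.165],"grip": 220},
    {"xyz": [-0.324,0.112,0.03],"rot": [0,0,-0.165],"grip": 220},
    {"xyz": [-0.324,0.112,0.03],"rot": [0,0,-0.165],"grip": 220},
    {"xyz": [-0.324,0.112,0.03],"rot": [0,0,-0.165],"grip": 220},
    {"xyz": [-0.324,0.112,0.03],"rot": [0,0,-0.165],"grip": 220}
  ]
}}

```text
clock: 10.63
tool_pos: [0.5258, -0.1615, 0.1277]
eef_rot: [0.731, 0.682, 0.002, -0.003]
contact_force: [1.5, 0.1, -2.2]
opening: 0.341
finger_force: 49.9
```

Call:
{"op": "carry_out", "data": {
  "plan": [
    {"xyz": [0,0,0],"rot": [0,-0.1,0],"grip": 220},
    {"xyz": [0,0,0],"rot": [0,-0.2,0],"grip": 220},
    {"xyz": [0,0,0],"rot": [0,-0.26,0],"grip": 220},
    {"xyz": [0,0,0],"rot": [0,-0.26,0],"grip": 220},
    {"xyz": [0,0,0],"rot": [0,-0.26,0],"grip": 220}
  ]
}}

```text
clock: 11.05
tool_pos: [0.526, -0.1584, 0.128]
eef_rot: [0.724, 0.678, -0.093, 0.086]
contact_force: [-0.9, -0.9, -3.0]
opening: 0.341
finger_force: 49.9
```

```bash
python3 - <<'E'
from h import *
st();s=r.get_state();A=R.from_quat(s['eef_rot']);print(A.as_matrix().round(3))
for z in(.07,.0245):print(A.inv().apply(np.array([.5259,-.1723,z])-s['tool_pos']).round(4))
E
```

```text
11.05 pos [ 0.526  -0.1584  0.128 ] F [-0.86 -0.88 -3.  ] M [0.2  0.04 0.02] q [-0.13  0.79  0.32  1.95  0.07  0.42 -0.03] open 0.3410828849314808 ff 49.87260282039642
[[ 0.064  0.998 -0.019]
 [ 0.966 -0.067 -0.25 ]
 [-0.251 -0.002 -0.968]]
[0.0011 0.0009 0.0596]
[0.0125 0.001  0.1036]
```

Call:
{"op": "carry_out", "data": {
  "plan": [
    {"xyz": [0.0,0.001,0.03],"rot": [0,0,-0.006],"grip": 220},
    {"xyz": [0.001,0.001,0.06],"rot": [0,0,-0.006],"grip": 220},
    {"xyz": [0.005,0.001,0.075],"rot": [0,0,-0.006],"grip": 220},
    {"xyz": [0.009,0.001,0.09],"rot": [0,0,-0.006],"grip": 220},
    {"xyz": [0.0108,0.001,0.097],"rot": [0,0,-0.006],"grip": 220},
    {"xyz": [0.0118,0.001,0.101],"rot": [0,0,-0.006],"grip": 220},
    {"xyz": [0.0118,0.001,0.101],"rot": [0,0,-0.006],"grip": 220}
  ]
}}

```text
clock: 11.63
tool_pos: [0.5254, -0.1758, 0.0284]
eef_rot: [0.725, 0.677, -0.093, 0.086]
contact_force: [0.4, 0.2, -1.4]
opening: 0.341
finger_force: 49.9
```

```bash
python3 - <<'E'
from h import *
st();s=r.get_state();A=R.from_quat(s['eef_rot'])
for z in(.0235,):print(A.inv().apply(np.array([.5259,-.1723,z])-s['tool_pos']).round(4))
E
```

```text
11.63 pos [ 0.5254 -0.1758  0.0284] F [ 0.42  0.2  -1.4 ] M [0.26 0.02 0.01] q [-0.08  0.97  0.29  1.97  0.06  0.22 -0.04] open 0.34099824994810096 ff 49.87066134810448
[0.0046 0.0003 0.0038]
```

Call:
{"op": "carry_out", "data": {
  "plan": [
    {"xyz": [0.004,0,0.001],"rot": [0,0,0],"grip": 220},
    {"xyz": [0.0042,0,0.002],"rot": [0,0,0],"grip": 220},
    {"xyz": [0.0045,0,0.003],"rot": [0,0,0],"grip": 220},
    {"xyz": [0.0045,0,0.003],"rot": [0,0,0],"grip": 220},
    {"xyz": [0.0045,0,0.003],"rot": [0,0,0],"grip": 220}
  ]
}}

```text
clock: 12.05
tool_pos: [0.526, -0.1721, 0.0252]
eef_rot: [0.725, 0.677, -0.092, 0.087]
contact_force: [-0.0, 0.0, -2.4]
opening: 0.341
finger_force: 49.9
```

```bash
python3 - <<'E'
from h import *
st()
E
```

```text
12.05 pos [ 0.526  -0.1721  0.0252] F [-0.04  0.03 -2.42] M [ 0.28 -0.02 -0.  ] q [-0.09  0.98  0.29  1.97  0.06  0.21 -0.04] open 0.34089330017874847 ff 49.87195551395416
```

Call:
{"op": "carry_out", "data": {
  "plan": [
    {"xyz": [0.0003,0,0.001],"rot": [0,0,0],"grip": 220},
    {"xyz": [0.0005,0,0.002],"rot": [0,0,0],"grip": 220},
    {"xyz": [0.0005,0,0.002],"rot": [0,0,0],"grip": 220},
    {"xyz": [0.0005,0,0.002],"rot": [0,0,0],"grip": 220}
  ]
}}

```text
clock: 12.38
tool_pos: [0.5259, -0.1721, 0.0227]
eef_rot: [0.725, 0.677, -0.093, 0.087]
contact_force: [0.6, 0.1, -1.7]
opening: 0.34
finger_force: 49.9
```

Call:
{"op": "carry_out", "data": {
  "plan": [
    {"xyz": [0,0,0],"rot": [0,0,0],"grip": 40},
    {"xyz": [0,0,0],"rot": [0,0,0],"grip": 40},
    {"xyz": [0,0,0],"rot": [0,0,0],"grip": 40},
    {"xyz": [0,0,0],"rot": [0,0,0],"grip": 40},
    {"xyz": [0,0,0],"rot": [0,0,0],"grip": 40},
    {"xyz": [0,0,0],"rot": [0,0,0],"grip": 40},
    {"xyz": [0,0,0],"rot": [0,0,0],"grip": 40},
    {"xyz": [0,0,0],"rot": [0,0,0],"grip": 40}
  ]
}}

```text
clock: 13.05
tool_pos: [0.5258, -0.1721, 0.0227]
eef_rot: [0.725, 0.677, -0.093, 0.086]
contact_force: [-0.9, 0.3, -0.4]
opening: 0.846
finger_force: 0.0
```

```bash
python3 - <<'E'
from h import *
st()
E
```

```text
13.05 pos [ 0.5258 -0.1721  0.0227] F [-0.87  0.32 -0.4 ] M [0.21 0.06 0.01] q [-0.09  0.98  0.29  1.97  0.06  0.21 -0.04] open 0.8460288449668039 ff 0.0
```

Call:
{"op": "carry_out", "data": {
  "plan": [
    {"xyz": [-0.01,0,-0.038],"rot": [0,0,0],"grip": 0},
    {"xyz": [-0.02,0,-0.076],"rot": [0,0,0],"grip": 0},
    {"xyz": [-0.025,0,-0.115],"rot": [0,0.1,0],"grip": 0},
    {"xyz": [-0.033,0,-0.154],"rot": [0,0.2,0],"grip": 0},
    {"xyz": [-0.033,0,-0.154],"rot": [0,0.255,0],"grip": 0},
    {"xyz": [-0.033,0,-0.154],"rot": [0,0.255,0],"grip": 0},
    {"xyz": [-0.033,0,-0.154],"rot": [0,0.255,0],"grip": 0}
  ]
}}

```text
clock: 13.63
tool_pos: [0.5255, -0.1664, 0.18]
eef_rot: [0.731, 0.682, -0.0, -0.0]
contact_force: [1.1, 0.6, -0.2]
opening: 0.999
finger_force: 0.0
```

```bash
python3 - <<'E'
from h import *
import pickle
st();s=r.get_state();im=r.snapshot('wrist');pickle.dump((s,im),open('w8.pkl','wb'));C=cam('wrist',s)
print(R.from_quat(s['eef_rot']).as_matrix().round(3)[2])
g=cv2.cvtColor(im,cv2.COLOR_RGB2GRAY);hsv=cv2.cvtColor(im,cv2.COLOR_RGB2HSV)
def run(s,im):
    C=cam('wrist',s);hsv=cv2.cvtColor(im,cv2.COLOR_RGB2HSV)
    m=((hsv[...,1]<40)&(hsv[...,2]>95)).astype(np.uint8);m[:,:295]=0;m[:,360:]=0;m[:85]=0;m[260:]=0
    n,l,st_,ce=cv2.connectedComponentsWithStats(m)
    for i in range(1,n):
        if st_[i,4]>60:
            ys,xs=np.nonzero(l==i);print("blob",st_[i],xs[ys<=ys.min()+2].mean(),xs[ys>=ys.max()-2].mean(), onz(C,(xs[ys<=ys.min()+2].mean(),ys.min()),.042).round(4),onz(C,(xs[ys>=ys.max()-2].mean(),ys.max()+1),.042).round(4))
run(*pickle.load(open('w2.pkl','rb')));print();run(s,im)
E
```

```text
13.63 pos [ 0.5255 -0.1664  0.18  ] F [ 1.15  0.6  -0.22] M [-0.09  0.11 -0.02] q [ 0.2   0.67  0.03  1.86 -0.04  0.61  0.19] open 0.9988940665620025 ff 0.0
[ 0.    -0.001 -1.   ]
blob [318 103  21  52 670] 328.0 327.97222222222223 [ 0.532  -0.0854  0.042 ] [ 0.5289 -0.1321  0.042 ]
blob [319 227  17  19 235] 326.84 327.1111111111111 [ 0.5228 -0.206   0.042 ] [ 0.5217 -0.2276  0.042 ]

blob [316 104  20  51 651] 325.73333333333335 325.5 [ 0.5317 -0.0878  0.042 ] [ 0.5283 -0.1336  0.042 ]
blob [317 227  17  20 237] 324.675 325.2142857142857 [ 0.5223 -0.2075  0.042 ] [ 0.5213 -0.2303  0.042 ]
```

Call:
{"op": "carry_out", "data": {
  "plan": [
    {"xyz": [0.009,0.0006,0.04],"rot": [0,0,0.003],"grip": 0},
    {"xyz": [0.009,0.0006,0.08],"rot": [0,0,0.003],"grip": 0},
    {"xyz": [0.009,0.0006,0.12],"rot": [0,0,0.003],"grip": 0},
    {"xyz": [0.009,0.0006,0.145],"rot": [0,0,0.003],"grip": 0},
    {"xyz": [0.009,0.0006,0.157],"rot": [0,0,0.003],"grip": 0},
    {"xyz": [0.009,0.0006,0.157],"rot": [0,0,0.003],"grip": 0},
    {"xyz": [0.009,0.0006,0.157],"rot": [0,0,0.003],"grip": 130},
    {"xyz": [0.009,0.0006,0.157],"rot": [0,0,0.003],"grip": 130}
  ]
}}

```text
clock: 14.35
tool_pos: [0.5283, -0.1559, 0.0241]
eef_rot: [0.731, 0.682, 0.001, 0.0]
contact_force: [0.1, -0.2, 0.8]
opening: 0.872
finger_force: 0.0
```

Call:
{"op": "carry_out", "data": {
  "plan": [
    {"xyz": [0,0,0],"rot": [0,0,0],"grip": 240},
    {"xyz": [0,0,0],"rot": [0,0,0],"grip": 240},
    {"xyz": [0,0,0],"rot": [0,0,0],"grip": 240},
    {"xyz": [0,0,0],"rot": [0,0,0],"grip": 240},
    {"xyz": [0,0,0],"rot": [0,0,0],"grip": 240},
    {"xyz": [0,0,0],"rot": [0,0,0],"grip": 240},
    {"xyz": [0,0,0],"rot": [0,0,0],"grip": 240},
    {"xyz": [0,0,0],"rot": [0,0,0],"grip": 240}
  ],
  "squeeze": 60
}}

```text
clock: 15.02
tool_pos: [0.5271, -0.1563, 0.0232]
eef_rot: [0.732, 0.682, 0.0, -0.001]
contact_force: [0.2, 0.1, 2.5]
opening: 0.343
finger_force: 59.6
```

```bash
python3 - <<'E'
from h import *
st();s=r.get_state();print(R.from_quat(s['eef_rot']).as_matrix().round(4)[2])
E
```

```text
15.02 pos [ 0.5271 -0.1563  0.0232] F [0.19 0.14 2.51] M [ 0.05  0.25 -0.04] q [ 0.2   0.94  0.01  1.93 -0.04  0.28  0.18] open 0.34274921170884465 ff 59.63132321834564
[ 1.e-03 -8.e-04 -1.e+00]
```

Call:
{"op": "carry_out", "data": {
  "plan": [
    {"xyz": [0,0,-0.015],"rot": [0,0,0],"grip": 240},
    {"xyz": [0,0,-0.05],"rot": [0,0,0],"grip": 240},
    {"xyz": [0,0,-0.09],"rot": [0,0,0],"grip": 240},
    {"xyz": [0,0,-0.13],"rot": [0,0,0],"grip": 240},
    {"xyz": [0,0,-0.15],"rot": [0,0,0],"grip": 240},
    {"xyz": [0,0,-0.15],"rot": [0,0,0],"grip": 240}
  ]
}}

```text
clock: 15.52
tool_pos: [0.5302, -0.1572, 0.1775]
eef_rot: [0.732, 0.682, 0.003, 0.003]
contact_force: [-0.6, 0.5, -2.3]
opening: 0.344
finger_force: 59.9
```

```bash
python3 -c "
from h import *
st();rel(fw(0,-.014,.172),YAW)"
```

```text
15.52 pos [ 0.5302 -0.1572  0.1775] F [-0.64  0.54 -2.33] M [-0.05  0.05 -0.04] q [ 0.18  0.68  0.04  1.86 -0.04  0.6   0.17] open 0.34352756169720694 ff 59.850904047489166
xyz [0.3316, -0.0583, 0.0048] rot [0.0086, -0.0002, 0.1692]
```

Call:
{"op": "carry_out", "data": {
  "plan": [
    {"xyz": [0.331,-0.058,0],"rot": [0,0,0.169],"grip": 240},
    {"xyz": [0.331,-0.058,0],"rot": [0,0,0.169],"grip": 240},
    {"xyz": [0.331,-0.058,0],"rot": [0,0,0.169],"grip": 240},
    {"xyz": [0.331,-0.058,0],"rot": [0,0,0.169],"grip": 240},
    {"xyz": [0.331,-0.058,0],"rot": [0,0,0.169],"grip": 240},
    {"xyz": [0.331,-0.058,0],"rot": [0,0,0.169],"grip": 240},
    {"xyz": [0.331,-0.058,0],"rot": [0,0,0.169],"grip": 240},
    {"xyz": [0.331,-0.058,0],"rot": [0,0,0.169],"grip": 240}
  ]
}}

```text
clock: 16.18
tool_pos: [0.4917, 0.1768, 0.172]
eef_rot: [0.786, 0.618, -0.001, -0.001]
contact_force: [0.9, -1.1, -2.5]
opening: 0.344
finger_force: 59.8
```

Call:
{"op": "carry_out", "data": {
  "plan": [
    {"xyz": [0,0,0],"rot": [0,0,0],"grip": 240},
    {"xyz": [0,0,0],"rot": [0,0,0],"grip": 240},
    {"xyz": [0,0,0],"rot": [0,0,0],"grip": 240}
  ]
}}

```text
clock: 16.43
tool_pos: [0.4924, 0.1745, 0.1723]
eef_rot: [0.786, 0.618, -0.001, -0.0]
contact_force: [0.1, -1.0, -1.1]
opening: 0.338
finger_force: 59.8
```

```bash
python3 -c "
from h import *
fst();rel(fw(0,-.014,.097),YAW)
s=r.get_state();print(R.from_quat(s['eef_rot']).as_matrix().round(4)[2])"
```

```text
16.43 TCP feeder x,y mm [ -2.4 -17.8] axis z 139.3 F xyz feeder [ 0.4 -1.  -1.1] M [-0.1   0.06 -0.05] open 0.338 ff 59.8
xyz [0.0039, 0.0025, 0.0753] rot [-0.0018, 0.0013, 0.0011]
[-0.0013 -0.0018 -1.    ]
```

Call:
{"op": "carry_out", "data": {
  "plan": [
    {"xyz": [0.004,0.0025,0.035],"rot": [0,0,0],"grip": 240},
    {"xyz": [0.004,0.0025,0.065],"rot": [0,0,0],"grip": 240},
    {"xyz": [0.004,0.0025,0.074],"rot": [0,0,0],"grip": 240},
    {"xyz": [0.004,0.0025,0.074],"rot": [0,0,0],"grip": 240},
    {"xyz": [0.004,0.0025,0.074],"rot": [0,0,0],"grip": 240}
  ]
}}

```text
clock: 16.85
tool_pos: [0.4967, 0.1769, 0.0995]
eef_rot: [0.787, 0.617, -0.0, -0.0]
contact_force: [0.4, 0.5, -1.0]
opening: 0.343
finger_force: 59.8
```

```bash
python3 -c "
from h import *
import pickle
fst();s=r.get_state();im=r.snapshot('wrist');pickle.dump((s,im),open('w9.pkl','wb'))
g=cv2.cvtColor(im,cv2.COLOR_RGB2GRAY).astype(int)
print('rows 60-190',g[60:190,321:328].mean(1).astype(int).tolist())
for row in(105,115,125): print(row,g[row,290:362].tolist())
C=cam('wrist',s)
print([proj(C,np.array(s['tool_pos'])+R.from_quat(s['eef_rot']).as_matrix()@np.array([L,0,-.019])).round(1).tolist() for L in(.042,.068)])
"
```

```text
16.85 TCP feeder x,y mm [  1.3 -14.6] axis z 66.5 F xyz feeder [ 0.2  0.6 -1. ] M [-0.02  0.05  0.01] open 0.343 ff 59.8
rows 60-190 [228, 228, 227, 229, 229, 228, 229, 228, 229, 229, 229, 228, 229, 231, 229, 134, 164, 199, 224, 231, 229, 229, 230, 229, 230, 229, 228, 229, 227, 214, 253, 253, 252, 252, 251, 251, 251, 251, 251, 252, 252, 253, 252, 195, 227, 231, 229, 229, 232, 242, 244, 250, 250, 249, 251, 252, 179, 125, 126, 132, 144, 157, 190, 197, 231, 229, 228, 227, 228, 227, 227, 227, 226, 227, 226, 227, 229, 230, 168, 164, 200, 222, 233, 238, 243, 248, 251, 251, 251, 251, 251, 251, 251, 251, 251, 251, 251, 251, 251, 251, 251, 251, 251, 251, 251, 251, 251, 251, 251, 251, 251, 251, 251, 251, 250, 251, 251, 251, 251, 251, 251, 251, 251, 251, 251, 251, 251, 251, 251, 251]
105 [157, 155, 154, 156, 149, 147, 152, 148, 143, 147, 141, 136, 135, 138, 137, 137, 137, 135, 135, 135, 178, 189, 113, 139, 229, 235, 231, 231, 229, 231, 230, 231, 231, 231, 232, 231, 231, 232, 233, 229, 235, 238, 148, 153, 177, 134, 124, 119, 126, 138, 201, 214, 208, 147, 121, 123, 128, 136, 173, 211, 218, 219, 218, 215, 218, 213, 245, 255, 255, 255, 255, 255]
115 [157, 161, 161, 163, 162, 160, 158, 161, 159, 160, 160, 159, 157, 156, 156, 158, 157, 156, 155, 151, 200, 255, 159, 140, 231, 236, 233, 237, 235, 237, 236, 236, 255, 255, 255, 255, 255, 255, 255, 255, 255, 255, 206, 240, 242, 219, 211, 210, 210, 211, 211, 211, 213, 211, 214, 215, 216, 214, 218, 215, 217, 215, 213, 216, 213, 219, 253, 253, 252, 252, 252, 252]
125 [232, 233, 234, 232, 231, 230, 232, 229, 231, 230, 230, 230, 229, 231, 231, 230, 231, 231, 230, 233, 229, 231, 228, 231, 229, 230, 229, 229, 227, 231, 227, 228, 229, 227, 228, 230, 231, 234, 199, 146, 163, 218, 235, 227, 228, 228, 225, 227, 226, 226, 229, 223, 228, 226, 225, 224, 224, 222, 224, 224, 225, 223, 224, 223, 224, 224, 223, 222, 222, 221, 220, 223]
[[324.8, 198.6], [324.8, 139.4]]
```

Call:
{"op": "carry_out", "data": {
  "plan": [
    {"xyz": [0.003,-0.0014,0.0],"rot": [0,0,0],"grip": 240},
    {"xyz": [0.003,-0.0014,0.008],"rot": [0,-0.02,0],"grip": 240},
    {"xyz": [0.003,-0.0014,0.015],"rot": [0,-0.04,0],"grip": 240},
    {"xyz": [0.003,-0.0014,0.019],"rot": [0,-0.06,0],"grip": 240},
    {"xyz": [0.003,-0.0014,0.019],"rot": [0,-0.06,0],"grip": 240},
    {"xyz": [0.003,-0.0014,0.019],"rot": [0,-0.06,0],"grip": 240}
  ]
}}

```text
clock: 17.4
tool_pos: [0.4956, 0.1826, 0.0799]
eef_rot: [0.786, 0.618, -0.024, 0.018]
contact_force: [-0.1, -0.3, -2.1]
opening: 0.342
finger_force: 59.8
```

```bash
python3 -c "
from h import *
fst()
s=r.get_state();print(R.from_quat(s['eef_rot']).as_matrix().round(4)[2])"
```

```text
17.4 TCP feeder x,y mm [-1.1 -9.3] axis z 46.9 F xyz feeder [-0.  -0.3 -2.1] M [0.02 0.07 0.01] open 0.342 ff 59.8
[-5.990e-02 -6.000e-04 -9.982e-01]
```

Call:
{"op": "carry_out", "data": {
  "plan": [
    {"xyz": [0.004,0.001,-0.0002],"rot": [0,0,0],"grip": 240},
    {"xyz": [0.008,0.001,-0.0005],"rot": [0,0,0],"grip": 240},
    {"xyz": [0.011,0.001,-0.0006],"rot": [0,0,0],"grip": 240},
    {"xyz": [0.014,0.001,-0.0008],"rot": [0,0,0],"grip": 240},
    {"xyz": [0.017,0.001,-0.001],"rot": [0,0,0],"grip": 240},
    {"xyz": [0.019,0.001,-0.0012],"rot": [0,0,0],"grip": 240},
    {"xyz": [0.019,0.001,-0.0012],"rot": [0,0,0],"grip": 240},
    {"xyz": [0.019,0.001,-0.0012],"rot": [0,0,0],"grip": 240}
  ]
}}

```text
clock: 18.07
tool_pos: [0.5008, 0.1973, 0.0804]
eef_rot: [0.787, 0.616, -0.025, 0.019]
contact_force: [-0.5, -6.8, -1.3]
opening: 0.343
finger_force: 59.9
```

```bash
python3 -c "
from h import *
fst()
s=r.get_state();print(R.from_quat(s['eef_rot']).as_matrix().round(4)[2])"
```

```text
18.07 TCP feeder x,y mm [0.4 6.3] axis z 47.4 F xyz feeder [ 1.2 -6.8 -1.3] M [-1.34  0.14 -0.  ] open 0.343 ff 59.9
[-0.063  -0.0012 -0.998 ]
```

Call:
{"op": "carry_out", "data": {
  "plan": [
    {"xyz": [0.003,-0.0002,-0.0002],"rot": [0,0,0],"grip": 240},
    {"xyz": [0.006,-0.0003,-0.0004],"rot": [0,0,0],"grip": 240},
    {"xyz": [0.0085,-0.0003,-0.0005],"rot": [0,0,0],"grip": 240},
    {"xyz": [0.0085,-0.0003,-0.0005],"rot": [0,0,0],"grip": 240},
    {"xyz": [0.0085,-0.0003,-0.0005],"rot": [0,0,0],"grip": 240},
    {"xyz": [0.0085,-0.0003,-0.0005],"rot": [0,0,0],"grip": 240}
  ]
}}

```text
clock: 18.57
tool_pos: [0.502, 0.2033, 0.0803]
eef_rot: [0.787, 0.616, -0.027, 0.02]
contact_force: [-0.7, -10.4, -0.5]
opening: 0.344
finger_force: 59.9
```

```bash
cat >> h.py <<'E'
def pitch():
    fst();s=r.get_state();print("tool xz",R.from_quat(s['eef_rot']).as_matrix()[2,0].round(4));im=r.snapshot('wrist');cv2.imwrite(f"pics/p{s['clock']:.1f}.png",im[:,:,::-1]);C=cam('wrist',s);g=cv2.cvtColor(im,cv2.COLOR_RGB2GRAY).astype(int);p=g[150:240,321:328].mean(1).astype(int);print(p.tolist())
    A=R.from_quat(s['eef_rot']).as_matrix();t=np.array(s['tool_pos'])
    for d in(-5,0,5,10):
        a=np.radians(d);e=np.array([np.cos(a),0,-np.sin(a)]);n=np.array([-np.sin(a),0,-np.cos(a)])
        f=lambda L,h:proj(C,t+A@(np.array([0,0,-.019])+e*(L-.011)+n*h))[1].round(1)
        print(d,"pin/face row",f(.053,.004),"hub top edge",f(.053,.010),"hub at sleeve",f(.035,.01),"sleeve top edge",f(.035,.016))
E
python3 -c "
from h import *
pitch()"
```

```text
18.57 TCP feeder x,y mm [ 0.2 12.4] axis z 47.3 F xyz feeder [  1.8 -10.2  -0.5] M [-2.04  0.16 -0.07] open 0.344 ff 59.9
tool xz -0.0663
[133, 131, 133, 132, 131, 133, 133, 131, 132, 132, 133, 131, 132, 131, 127, 157, 250, 255, 253, 252, 252, 252, 252, 252, 252, 252, 252, 252, 252, 249, 250, 251, 251, 251, 251, 251, 251, 251, 251, 251, 251, 251, 251, 251, 251, 251, 251, 251, 253, 255, 222, 87, 54, 55, 67, 169, 228, 220, 219, 219, 218, 217, 219, 218, 218, 217, 218, 218, 218, 219, 218, 219, 218, 208, 206, 206, 198, 220, 193, 177, 178, 171, 129, 123, 127, 124, 127, 125, 125, 126]
-5 pin/face row 198.4 hub top edge 201.6 hub at sleeve 241.5 sleeve top edge 246.8
0 pin/face row 201.5 hub top edge 206.2 hub at sleeve 245.3 sleeve top edge 252.1
5 pin/face row 205.4 hub top edge 211.7 hub at sleeve 249.6 sleeve top edge 257.7
10 pin/face row 210.3 hub top edge 218.1 hub at sleeve 254.2 sleeve top edge 263.7
```

Call:
{"op": "carry_out", "data": {
  "plan": [
    {"xyz": [0.0015,-0.0002,0],"rot": [0,0,0],"grip": 240},
    {"xyz": [0.0017,-0.0002,0.002],"rot": [0,0,0],"grip": 240},
    {"xyz": [0.0018,-0.0002,0.004],"rot": [0,0,0],"grip": 240},
    {"xyz": [0.002,-0.0002,0.006],"rot": [0,0,0],"grip": 240},
    {"xyz": [0.0021,-0.0002,0.008],"rot": [0,0,0],"grip": 240},
    {"xyz": [0.0021,-0.0002,0.008],"rot": [0,0,0],"grip": 240}
  ]
}}

```text
clock: 19.12
tool_pos: [0.5016, 0.2048, 0.0721]
eef_rot: [0.787, 0.616, -0.027, 0.019]
contact_force: [-1.9, -11.1, -0.5]
opening: 0.339
finger_force: 59.5
```

```bash
python3 -c "
from h import *
pitch()"
```

```text
19.12 TCP feeder x,y mm [-0.6 13.7] axis z 39.1 F xyz feeder [  0.8 -11.3  -0.5] M [-2.02  0.46  0.01] open 0.339 ff 59.5
tool xz -0.0668
[130, 128, 130, 131, 130, 128, 129, 131, 131, 131, 131, 131, 131, 131, 131, 132, 131, 132, 131, 132, 130, 131, 130, 126, 127, 195, 254, 254, 252, 252, 252, 252, 252, 252, 252, 252, 252, 252, 251, 250, 250, 250, 251, 251, 251, 250, 251, 250, 251, 251, 250, 251, 255, 255, 146, 63, 62, 62, 56, 99, 225, 219, 207, 206, 208, 206, 206, 206, 206, 207, 206, 207, 206, 206, 208, 205, 203, 207, 207, 199, 186, 157, 123, 120, 120, 122, 122, 121, 121, 121]
-5 pin/face row 198.4 hub top edge 201.6 hub at sleeve 241.5 sleeve top edge 246.8
0 pin/face row 201.5 hub top edge 206.2 hub at sleeve 245.3 sleeve top edge 252.1
5 pin/face row 205.4 hub top edge 211.7 hub at sleeve 249.6 sleeve top edge 257.7
10 pin/face row 210.3 hub top edge 218.1 hub at sleeve 254.2 sleeve top edge 263.7
```

Call:
{"op": "carry_out", "data": {
  "plan": [
    {"xyz": [-0.004,0.0003,-0.002],"rot": [0,0,0],"grip": 240},
    {"xyz": [-0.008,0.0003,-0.0023],"rot": [0,0,0],"grip": 240},
    {"xyz": [-0.014,0.0003,-0.0022],"rot": [0,-0.03,0],"grip": 240},
    {"xyz": [-0.0155,0.0003,-0.0022],"rot": [0,-0.08,0],"grip": 240},
    {"xyz": [-0.0155,0.0003,-0.0022],"rot": [0,-0.115,0],"grip": 240},
    {"xyz": [-0.0155,0.0003,-0.0022],"rot": [0,-0.115,0],"grip": 240},
    {"xyz": [-0.0155,0.0003,-0.0022],"rot": [0,-0.115,0],"grip": 240}
  ]
}}

```text
clock: 19.75
tool_pos: [0.4987, 0.1939, 0.0752]
eef_rot: [0.783, 0.615, -0.07, 0.054]
contact_force: [-1.1, -5.4, -2.8]
opening: 0.338
finger_force: 59.6
```

```bash
python3 -c "
from h import *
pitch()"
```

```text
19.75 TCP feeder x,y mm [-0.8  2.5] axis z 42.2 F xyz feeder [ 0.2 -5.5 -2.8] M [-0.86  0.41  0.05] open 0.338 ff 59.6
tool xz -0.1759
[143, 143, 142, 143, 143, 143, 142, 138, 160, 241, 255, 254, 253, 253, 253, 253, 253, 253, 253, 253, 253, 253, 253, 252, 252, 253, 252, 253, 252, 253, 252, 253, 252, 253, 253, 252, 253, 253, 253, 253, 253, 252, 253, 253, 253, 237, 233, 233, 219, 188, 186, 190, 146, 68, 55, 60, 59, 70, 121, 132, 131, 131, 130, 130, 131, 130, 130, 129, 129, 129, 131, 130, 130, 130, 131, 130, 130, 130, 130, 131, 131, 130, 130, 130, 130, 129, 130, 129, 129, 129]
-5 pin/face row 198.3 hub top edge 201.5 hub at sleeve 241.4 sleeve top edge 246.7
0 pin/face row 201.4 hub top edge 206.1 hub at sleeve 245.3 sleeve top edge 252.0
5 pin/face row 205.3 hub top edge 211.6 hub at sleeve 249.5 sleeve top edge 257.6
10 pin/face row 210.2 hub top edge 218.0 hub at sleeve 254.1 sleeve top edge 263.6
```

Call:
{"op": "carry_out", "data": {
  "plan": [
    {"xyz": [0.0005,0.0006,0.003],"rot": [0,0,0],"grip": 240},
    {"xyz": [0.001,0.0006,0.006],"rot": [0,0,0],"grip": 240},
    {"xyz": [0.0015,0.0006,0.009],"rot": [0,0,0],"grip": 240},
    {"xyz": [0.0021,0.0006,0.012],"rot": [0,0,0],"grip": 240},
    {"xyz": [0.0021,0.0006,0.012],"rot": [0,0,0],"grip": 240}
  ]
}}

```text
clock: 20.22
tool_pos: [0.5, 0.1935, 0.0629]
eef_rot: [0.784, 0.615, -0.069, 0.054]
contact_force: [-1.8, -4.7, -1.4]
opening: 0.339
finger_force: 59.6
```

```bash
python3 -c "
from h import *
pitch()"
```

```text
20.22 TCP feeder x,y mm [0.5 2.4] axis z 29.9 F xyz feeder [-0.6 -4.9 -1.4] M [-0.85  0.24 -0.03] open 0.339 ff 59.6
tool xz -0.1744
[144, 142, 144, 142, 144, 143, 144, 143, 144, 142, 144, 142, 143, 143, 142, 144, 144, 143, 142, 142, 138, 138, 207, 252, 255, 254, 253, 253, 253, 253, 253, 253, 253, 253, 253, 253, 253, 253, 252, 252, 253, 253, 253, 252, 253, 254, 255, 237, 195, 183, 186, 191, 188, 88, 55, 59, 59, 61, 91, 128, 130, 130, 130, 130, 130, 130, 130, 130, 129, 130, 129, 129, 130, 130, 129, 130, 130, 129, 130, 130, 130, 128, 131, 129, 129, 130, 129, 130, 129, 129]
-5 pin/face row 198.3 hub top edge 201.6 hub at sleeve 241.4 sleeve top edge 246.7
0 pin/face row 201.4 hub top edge 206.1 hub at sleeve 245.3 sleeve top edge 252.0
5 pin/face row 205.3 hub top edge 211.6 hub at sleeve 249.5 sleeve top edge 257.6
10 pin/face row 210.2 hub top edge 218.0 hub at sleeve 254.1 sleeve top edge 263.6
```

Call:
{"op": "carry_out", "data": {
  "plan": [
    {"xyz": [0.0005,-0.0003,0.002],"rot": [0,0,0],"grip": 240},
    {"xyz": [0.0008,-0.0003,0.004],"rot": [0,0,0],"grip": 240},
    {"xyz": [0.0012,-0.0003,0.006],"rot": [0,0,0],"grip": 240},
    {"xyz": [0.0014,-0.0003,0.007],"rot": [0,0,0],"grip": 240},
    {"xyz": [0.0014,-0.0003,0.007],"rot": [0,0,0],"grip": 240}
  ]
}}

```text
clock: 20.68
tool_pos: [0.4998, 0.1937, 0.056]
eef_rot: [0.784, 0.615, -0.069, 0.054]
contact_force: [-0.8, -4.7, -0.8]
opening: 0.337
finger_force: 59.6
```

```bash
python3 -c "
from h import *
pitch()"
```

```text
20.68 TCP feeder x,y mm [0.3 2.6] axis z 23.0 F xyz feeder [ 0.3 -4.8 -0.8] M [-0.85  0.28 -0.04] open 0.337 ff 59.6
tool xz -0.1744
[142, 142, 143, 142, 142, 141, 143, 141, 142, 144, 141, 142, 144, 143, 142, 143, 143, 144, 141, 143, 142, 143, 143, 142, 143, 142, 142, 144, 143, 143, 140, 143, 213, 252, 255, 253, 253, 253, 253, 253, 253, 253, 253, 253, 253, 253, 253, 254, 255, 255, 200, 185, 190, 102, 59, 58, 60, 60, 77, 127, 132, 130, 130, 129, 129, 130, 130, 129, 130, 129, 131, 129, 130, 131, 130, 129, 129, 131, 128, 131, 130, 130, 129, 127, 129, 129, 130, 128, 129, 131]
-5 pin/face row 198.3 hub top edge 201.6 hub at sleeve 241.4 sleeve top edge 246.7
0 pin/face row 201.4 hub top edge 206.1 hub at sleeve 245.3 sleeve top edge 252.0
5 pin/face row 205.3 hub top edge 211.6 hub at sleeve 249.5 sleeve top edge 257.6
10 pin/face row 210.2 hub top edge 218.0 hub at sleeve 254.1 sleeve top edge 263.6
```

Call:
{"op": "carry_out", "data": {
  "plan": [
    {"xyz": [0.002,-0.0002,-0.0004],"rot": [0,0,0],"grip": 240},
    {"xyz": [0.004,-0.0002,-0.0007],"rot": [0,0,0],"grip": 240},
    {"xyz": [0.006,-0.0002,-0.001],"rot": [0,0,0],"grip": 240},
    {"xyz": [0.0085,-0.0002,-0.0015],"rot": [0,0,0],"grip": 240},
    {"xyz": [0.0085,-0.0002,-0.0015],"rot": [0,0,0],"grip": 240},
    {"xyz": [0.0085,-0.0002,-0.0015],"rot": [0,0,0],"grip": 240}
  ]
}}

```text
clock: 21.23
tool_pos: [0.501, 0.1999, 0.056]
eef_rot: [0.784, 0.614, -0.071, 0.054]
contact_force: [-1.3, -9.1, -1.6]
opening: 0.337
finger_force: 59.9
```

```bash
python3 -c "
from h import *
pitch()"
```

```text
21.23 TCP feeder x,y mm [-0.   8.8] axis z 23.0 F xyz feeder [ 0.9 -9.1 -1.6] M [-1.58  0.39 -0.  ] open 0.337 ff 59.9
tool xz -0.178
[141, 141, 140, 141, 141, 142, 141, 143, 141, 143, 140, 142, 142, 143, 143, 143, 143, 143, 143, 144, 142, 144, 143, 143, 144, 143, 143, 142, 145, 143, 143, 144, 144, 143, 144, 144, 143, 144, 143, 143, 143, 143, 144, 143, 143, 143, 142, 144, 142, 140, 135, 187, 243, 255, 254, 253, 253, 253, 253, 253, 253, 253, 253, 253, 253, 253, 255, 255, 189, 124, 127, 130, 131, 129, 131, 130, 130, 129, 130, 128, 130, 130, 129, 130, 130, 130, 130, 129, 130, 128]
-5 pin/face row 198.3 hub top edge 201.5 hub at sleeve 241.4 sleeve top edge 246.7
0 pin/face row 201.4 hub top edge 206.1 hub at sleeve 245.3 sleeve top edge 252.0
5 pin/face row 205.3 hub top edge 211.6 hub at sleeve 249.5 sleeve top edge 257.6
10 pin/face row 210.2 hub top edge 218.0 hub at sleeve 254.1 sleeve top edge 263.6
```

Call:
{"op": "carry_out", "data": {
  "plan": [
    {"xyz": [0.0015,0,-0.0003],"rot": [0,0.01,0],"grip": 240},
    {"xyz": [0.0035,0,-0.0006],"rot": [0,0.02,0],"grip": 240},
    {"xyz": [0.0044,0,-0.0007],"rot": [0,0.03,0],"grip": 240},
    {"xyz": [0.0046,0,0.0005],"rot": [0,0.04,0],"grip": 240},
    {"xyz": [0.0049,0,0.0023],"rot": [0,0.055,0],"grip": 240},
    {"xyz": [0.0049,0,0.0023],"rot": [0,0.055,0],"grip": 240},
    {"xyz": [0.0049,0,0.0023],"rot": [0,0.055,0],"grip": 240}
  ]
}}

```text
clock: 21.87
tool_pos: [0.5016, 0.2029, 0.0528]
eef_rot: [0.786, 0.615, -0.05, 0.037]
contact_force: [-1.6, -10.0, -2.0]
opening: 0.336
finger_force: 59.7
```

```bash
python3 -c "
from h import *
pitch()" | head -2; python3 - <<'E'
import cv2,glob
im=cv2.imread(sorted(glob.glob('pics/p2*.png'))[-1],0).astype(int)
print(im[225:275,318:332].mean(1).astype(int).tolist());print(im[225,285:365].tolist())
E
```

```text
21.87 TCP feeder x,y mm [-0.1 11.9] axis z 19.8 F xyz feeder [  0.8 -10.1  -2. ] M [-2.    0.4  -0.03] open 0.336 ff 59.7
tool xz -0.125
[123, 123, 122, 123, 122, 122, 123, 123, 122, 122, 123, 123, 123, 123, 123, 122, 123, 123, 123, 124, 127, 86, 27, 16, 18, 15, 17, 15, 19, 33, 34, 34, 32, 34, 32, 33, 31, 33, 33, 35, 32, 32, 32, 31, 33, 33, 32, 32, 33, 32]
[159, 158, 163, 163, 171, 209, 219, 223, 226, 223, 145, 118, 123, 121, 125, 127, 132, 125, 74, 67, 69, 78, 84, 81, 93, 93, 97, 103, 106, 109, 107, 112, 117, 114, 116, 119, 127, 124, 128, 132, 131, 125, 124, 123, 121, 123, 119, 120, 116, 116, 112, 112, 110, 110, 105, 103, 95, 95, 91, 97, 82, 67, 104, 125, 127, 125, 123, 118, 124, 124, 121, 123, 118, 116, 145, 209, 224, 218, 220, 217]
```

Call:
{"op": "carry_out", "data": {
  "plan": [
    {"xyz": [0.0015,0,0.0005],"rot": [0,0.008,0],"grip": 240},
    {"xyz": [0.002,0,0.0015],"rot": [0,0.016,0],"grip": 240},
    {"xyz": [0.0024,0,0.0027],"rot": [0,0.024,0],"grip": 240},
    {"xyz": [0.0025,0,0.0039],"rot": [0,0.03,0],"grip": 240},
    {"xyz": [0.0025,0,0.0039],"rot": [0,0.03,0],"grip": 240},
    {"xyz": [0.0025,0,0.0039],"rot": [0,0.03,0],"grip": 240}
  ]
}}

```text
clock: 22.42
tool_pos: [0.5022, 0.2047, 0.0488]
eef_rot: [0.787, 0.615, -0.038, 0.028]
contact_force: [-1.6, -10.3, 0.4]
opening: 0.338
finger_force: 59.5
```

```bash
cat >> h.py <<'E'
def p2():
    s=r.get_state();fst();A=R.from_quat(s['eef_rot']).as_matrix();C=cam('wrist',s);im=r.snapshot('wrist');cv2.imwrite(f"pics/p{s['clock']:.1f}.png",im[:,:,::-1]);fst()
    g=cv2.cvtColor(im,cv2.COLOR_RGB2GRAY)[225:275,318:332].mean(1);i=int(np.argmax(np.diff(g)*-1>25));row=np.interp(-70,-g[i-1:i+4],np.arange(i-1,i+4))+225
    t=np.array(s['tool_pos']);d=np.arange(-6,12,.5);v=[]
    for q in np.radians(d):
        e=np.array([np.cos(q),0,-np.sin(q)]);n=np.array([-np.sin(q),0,-np.cos(q)]);v.append(proj(C,t+A@(np.array([0,0,-.019])+e*.024+n*.01))[1])
    rp=np.interp(row,v,d);tp=np.degrees(np.arcsin(A[2,0]));w=rp+tp;az=(t+A@[0,0,-.019])
    print("row",row.round(1),"rel pitch",rp.round(1),"tool",tp.round(1),"roller world",w.round(1),"grip axis z",(az[2]*1e3-52).round(1),"y",fl(az)[1],"origin y",(fl(az)[1]-11).round(1),"nose(65) z",(az[2]*1e3-52+54*np.sin(np.radians(w))).round(1),"plain z",(az[2]*1e3-52-73*np.sin(np.radians(w))).round(1))
E
python3 -c "
from h import *
p2()"
```

```text
22.42 TCP feeder x,y mm [ 0.1 13.8] axis z 15.8 F xyz feeder [  0.9 -10.4   0.4] M [-2.12  0.41  0.01] open 0.338 ff 59.5
22.47 TCP feeder x,y mm [ 0.1 13.9] axis z 15.8 F xyz feeder [  0.1 -11.6   0.6] M [-2.03  0.43 -0.  ] open 0.339 ff 59.5
row 247.7 rel pitch 2.9 tool -5.5 roller world -2.6 grip axis z 15.7 y 15.6 origin y 4.6 nose(65) z 13.2 plain z 19.0
```

Call:
{"op": "carry_out", "data": {
  "plan": [
    {"xyz": [0.0,0,0.0005],"rot": [0,0,0],"grip": 240},
    {"xyz": [0.0001,0,0.001],"rot": [0,0.003,0],"grip": 240},
    {"xyz": [0.0001,0,0.0014],"rot": [0,0.006,0],"grip": 240},
    {"xyz": [0.0001,0,0.0014],"rot": [0,0.006,0],"grip": 240},
    {"xyz": [0.0001,0,0.0014],"rot": [0,0.006,0],"grip": 240}
  ]
}}

```text
clock: 22.88
tool_pos: [0.5022, 0.2048, 0.0474]
eef_rot: [0.787, 0.615, -0.036, 0.027]
contact_force: [-1.7, -11.4, 1.0]
opening: 0.336
finger_force: 59.6
```

```bash
python3 -c "
from h import *
p2()"
```

```text
22.88 TCP feeder x,y mm [-0.  13.9] axis z 14.4 F xyz feeder [  1.  -11.5   1. ] M [-2.02  0.47 -0.04] open 0.336 ff 59.6
22.93 TCP feeder x,y mm [-0.  13.9] axis z 14.4 F xyz feeder [ -0.3 -11.5   0.3] M [-2.02  0.54  0.01] open 0.339 ff 59.6Traceback (most recent call last):
  File "<string>", line 3, in <module>
    p2()
    ~~^^
  File "h.py", line 40, in p2
    g=cv2.cvtColor(im,cv2.COLOR_RGB2GRAY)[225:275,318:332].mean(1);i=int(np.argmax(np.diff(g)*-1>25));row=np.interp(-70,-g[i-1:i+4],np.arange(i-1,i+4))+225
                                                                                                          ~~~~~~~~~^^^^^^^^^^^^^^^^^^^^^^^^^^^^^^^^^^^^
    return interp_func(x, xp, fp, left, right)
ValueError: array of sample points is empty
```

```bash
sed -i 's/\[225:275,318:332\]/[235:275,318:332]/; s/+225$/+235/' h.py; python3 -c "
from h import *
p2()"
```

```text
22.93 TCP feeder x,y mm [-0.  13.9] axis z 14.4 F xyz feeder [ -0.3 -11.5   0.3] M [-2.02  0.54  0.01] open 0.339 ff 59.6
22.98 TCP feeder x,y mm [ 0.  13.9] axis z 14.4 F xyz feeder [  0.8 -10.7   0.2] M [-2.01  0.47  0.02] open 0.34 ff 59.6
row 247.8 rel pitch 2.9 tool -5.1 roller world -2.2 grip axis z 14.3 y 15.6 origin y 4.6 nose(65) z 12.2 plain z 17.1
```

Call:
{"op": "carry_out", "data": {
  "plan": [
    {"xyz": [0.0,0,0.0005],"rot": [0,0,0],"grip": 240},
    {"xyz": [0.0001,0,0.001],"rot": [0,0,0],"grip": 240},
    {"xyz": [0.0002,0,0.0015],"rot": [0,0,0],"grip": 240},
    {"xyz": [0.0002,0,0.002],"rot": [0,0,0],"grip": 240},
    {"xyz": [0.0002,0,0.002],"rot": [0,0,0],"grip": 240},
    {"xyz": [0.0002,0,0.002],"rot": [0,0,0],"grip": 240}
  ]
}}

```text
clock: 23.48
tool_pos: [0.5021, 0.2049, 0.0454]
eef_rot: [0.787, 0.615, -0.036, 0.027]
contact_force: [-2.0, -11.1, 0.8]
opening: 0.339
finger_force: 59.6
```

```bash
python3 -c "
from h import *
p2()"
```

```text
23.48 TCP feeder x,y mm [-0.1 13.9] axis z 12.4 F xyz feeder [  0.7 -11.3   0.8] M [-2.02  0.44 -0.01] open 0.339 ff 59.6
23.53 TCP feeder x,y mm [-0.1 13.9] axis z 12.4 F xyz feeder [  0.  -10.6   0.6] M [-1.96  0.51  0.06] open 0.337 ff 59.6
row 247.9 rel pitch 3.1 tool -5.1 roller world -2.0 grip axis z 12.3 y 15.6 origin y 4.6 nose(65) z 10.4 plain z 14.9
```

Call:
{"op": "carry_out", "data": {
  "plan": [
    {"xyz": [0.0,0,0.0005],"rot": [0,0,0],"grip": 240},
    {"xyz": [0.0001,0,0.001],"rot": [0,0,0],"grip": 240},
    {"xyz": [0.0002,0,0.0015],"rot": [0,0,0],"grip": 240},
    {"xyz": [0.0002,0,0.002],"rot": [0,0,0],"grip": 240},
    {"xyz": [0.0002,0,0.002],"rot": [0,0,0],"grip": 240},
    {"xyz": [0.0002,0,0.002],"rot": [0,0,0],"grip": 240}
  ]
}}

```text
clock: 24.03
tool_pos: [0.5022, 0.2049, 0.0435]
eef_rot: [0.787, 0.615, -0.036, 0.027]
contact_force: [-3.0, -11.8, 1.5]
opening: 0.337
finger_force: 59.6
```

```bash
python3 -c "
from h import *
p2()"
```

```text
24.03 TCP feeder x,y mm [-0.1 14. ] axis z 10.5 F xyz feeder [ -0.1 -12.2   1.5] M [-2.    0.58 -0.01] open 0.337 ff 59.6
24.08 TCP feeder x,y mm [-0.1 14. ] axis z 10.5 F xyz feeder [ -0.1 -11.1   1.8] M [-1.97  0.54 -0.  ] open 0.339 ff 59.7
row 248.3 rel pitch 3.6 tool -5.1 roller world -1.5 grip axis z 10.4 y 15.7 origin y 4.7 nose(65) z 9.0 plain z 12.3
```

Call:
{"op": "carry_out", "data": {
  "plan": [
    {"xyz": [0.0,0,0.0005],"rot": [0,0,0],"grip": 240},
    {"xyz": [0.0001,0,0.001],"rot": [0,0,0],"grip": 240},
    {"xyz": [0.0001,0,0.001],"rot": [0,0,0],"grip": 240},
    {"xyz": [0.0001,0,0.001],"rot": [0,0,0],"grip": 240},
    {"xyz": [0.0001,0,0.001],"rot": [0,0,0],"grip": 240}
  ]
}}

```text
clock: 24.5
tool_pos: [0.5021, 0.205, 0.0425]
eef_rot: [0.787, 0.615, -0.036, 0.026]
contact_force: [-2.5, -10.6, 1.5]
opening: 0.337
finger_force: 59.6
```

```bash
python3 -c "
from h import *
p2()"
```

```text
24.5 TCP feeder x,y mm [-0.1 14. ] axis z 9.5 F xyz feeder [  0.1 -10.8   1.5] M [-1.95  0.54  0.  ] open 0.337 ff 59.6
24.55 TCP feeder x,y mm [-0.1 14.1] axis z 9.5 F xyz feeder [ -0.  -10.7   0.8] M [-1.95  0.54  0.04] open 0.337 ff 59.6
row 249.5 rel pitch 4.9 tool -5.1 roller world -0.2 grip axis z 9.4 y 15.7 origin y 4.7 nose(65) z 9.2 plain z 9.7
```

```bash
python3 - <<'E'
import cv2,pickle,numpy as np
for n,g in[("w9",cv2.cvtColor(pickle.load(open('w9.pkl','rb'))[1],cv2.COLOR_RGB2GRAY)),("p18.6",cv2.imread('pics/p18.6.png',0)),("p19.1",cv2.imread('pics/p19.1.png',0))]:
    print(n,g[225:262,318:332].mean(1).astype(int).tolist())
E
```

```text
w9 [205, 205, 205, 205, 206, 205, 204, 205, 205, 202, 201, 201, 205, 204, 204, 204, 206, 209, 208, 93, 19, 15, 19, 19, 18, 23, 42, 42, 38, 34, 31, 32, 32, 32, 33, 33, 33]
p18.6 [205, 200, 213, 194, 173, 169, 146, 123, 121, 123, 121, 122, 122, 122, 123, 122, 123, 123, 127, 62, 17, 17, 17, 16, 15, 19, 32, 33, 33, 33, 33, 29, 33, 32, 31, 34, 33]
p19.1 [199, 199, 200, 201, 198, 191, 177, 143, 137, 119, 117, 119, 118, 119, 118, 119, 119, 119, 118, 118, 120, 121, 117, 50, 16, 16, 16, 18, 15, 18, 21, 32, 33, 33, 32, 32, 32]
```

Call:
{"op": "carry_out", "data": {
  "plan": [
    {"xyz": [0.0,0,-0.0004],"rot": [0,-0.01,0],"grip": 240},
    {"xyz": [0.0,0,-0.0008],"rot": [0,-0.02,0],"grip": 240},
    {"xyz": [0.0,0,-0.0008],"rot": [0,-0.02,0],"grip": 240},
    {"xyz": [0.0,0,-0.0008],"rot": [0,-0.02,0],"grip": 240}
  ]
}}

```text
clock: 24.88
tool_pos: [0.5022, 0.2051, 0.0434]
eef_rot: [0.786, 0.615, -0.044, 0.033]
contact_force: [-2.5, -10.6, 2.7]
opening: 0.336
finger_force: 59.6
```

```bash
sed -i 's/rp=np.interp(row,v,d);/rp=np.interp(row,v,d)+1.3;/' h.py; python3 - <<'E'
from h import *
p2()
im2=r.snapshot('scene');cv2.imwrite('pics/s24.png',im2[:,:,::-1])
E
```

```text
24.88 TCP feeder x,y mm [-0.1 14.2] axis z 10.4 F xyz feeder [  0.1 -10.9   2.7] M [-2.    0.5   0.03] open 0.336 ff 59.6
24.93 TCP feeder x,y mm [-0.1 14. ] axis z 10.3 F xyz feeder [ -0.3 -11.1   2.4] M [-1.97  0.59  0.04] open 0.338 ff 59.6
row 240.0 rel pitch -4.7 tool -6.3 roller world -11.0 grip axis z 10.2 y 16.3 origin y 5.3 nose(65) z -0.0 plain z 24.1
```

```bash
python3 - <<'E'
import cv2
g=cv2.imread('pics/p24.9.png',0);print(g[225:262,318:332].mean(1).astype(int).tolist())
E
sed -i 's/\[235:275,318:332\]/[243:275,318:332]/; s/+235$/+243/' h.py; sed -n 41p h.py
```

```text
[250, 250, 250, 250, 250, 250, 250, 250, 250, 250, 251, 253, 255, 186, 114, 112, 115, 116, 116, 116, 117, 116, 116, 119, 115, 52, 15, 14, 18, 16, 17, 16, 18, 26, 32, 33, 34]
    t=np.array(s['tool_pos']);d=np.arange(-6,12,.5);v=[]
```

Call:
{"op": "carry_out", "data": {
  "plan": [
    {"xyz": [-0.001,0,0.0001],"rot": [0,0,0],"grip": 240},
    {"xyz": [-0.002,0,0.0002],"rot": [0,0,0],"grip": 240},
    {"xyz": [-0.003,0,0.0003],"rot": [0,0,0],"grip": 240},
    {"xyz": [-0.004,0,0.0004],"rot": [0,0,0],"grip": 240},
    {"xyz": [-0.005,0,0.0005],"rot": [0,0,0],"grip": 240},
    {"xyz": [-0.005,0,0.0005],"rot": [0,0,0],"grip": 240}
  ]
}}

```text
clock: 25.48
tool_pos: [0.5012, 0.2013, 0.0434]
eef_rot: [0.786, 0.615, -0.043, 0.032]
contact_force: [-2.9, -8.7, 2.1]
opening: 0.339
finger_force: 59.6
```

```bash
python3 - <<'E'
from h import *
p2()
E
```

```text
25.48 TCP feeder x,y mm [-0.1 10.2] axis z 10.4 F xyz feeder [-0.8 -9.2  2.1] M [-1.52  0.51 -0.  ] open 0.339 ff 59.6
25.53 TCP feeder x,y mm [-0.1 10.3] axis z 10.4 F xyz feeder [-0.1 -7.7  2.1] M [-1.52  0.45  0.  ] open 0.338 ff 59.6
row 249.7 rel pitch 6.4 tool -6.2 roller world 0.2 grip axis z 10.3 y 12.3 origin y 1.3 nose(65) z 10.5 plain z 10.0
```

Call:
{"op": "carry_out", "data": {
  "plan": [
    {"xyz": [-0.001,0,0.0001],"rot": [0,0,0],"grip": 240},
    {"xyz": [-0.002,0,0.0002],"rot": [0,0,0],"grip": 240},
    {"xyz": [-0.003,0,0.0003],"rot": [0,0,0],"grip": 240},
    {"xyz": [-0.004,0,0.0004],"rot": [0,0,0],"grip": 240},
    {"xyz": [-0.004,0,0.0004],"rot": [0,0,0],"grip": 240},
    {"xyz": [-0.004,0,0.0004],"rot": [0,0,0],"grip": 240}
  ]
}}

```text
clock: 26.03
tool_pos: [0.5012, 0.2008, 0.0434]
eef_rot: [0.786, 0.617, -0.041, 0.032]
contact_force: [-2.4, -4.9, 2.5]
opening: 0.339
finger_force: 59.5
```

```bash
python3 - <<'E'
from h import *
p2()
E
```

```text
26.03 TCP feeder x,y mm [0.  9.8] axis z 10.4 F xyz feeder [-1.1 -5.4  2.5] M [-0.73  0.46 -0.03] open 0.339 ff 59.5
26.08 TCP feeder x,y mm [-0.   9.8] axis z 10.4 F xyz feeder [-0.9 -4.1  2.7] M [-0.71  0.51 -0.08] open 0.341 ff 59.5
row 249.3 rel pitch 6.0 tool -5.9 roller world 0.1 grip axis z 10.3 y 11.7 origin y 0.7 nose(65) z 10.4 plain z 10.1
```

```bash
python3 - <<'E'
from h import *
s=r.get_state();A=R.from_quat(s['eef_rot']).as_matrix();print("tool x yaw",np.degrees(np.arctan2(A[1,0],A[0,0])),"feeder 76.26; tool y z",A[2,1])
import glob
# hub/sleeve edges sideways: roller lateral centre in image rows vs tool centre
g=cv2.imread(sorted(glob.glob('pics/p2*.png'))[-1],0).astype(int)
for row in(243,246,262): print(row,g[row,280:370].tolist())
E
```

```text
tool x yaw 76.26304363107228 feeder 76.26; tool y z -0.0008712129242658267
243 [216, 150, 133, 203, 219, 215, 216, 215, 220, 222, 110, 17, 15, 12, 8, 20, 6, 20, 22, 16, 2, 16, 23, 19, 20, 61, 75, 88, 86, 88, 95, 98, 102, 102, 104, 109, 108, 110, 111, 115, 113, 119, 119, 119, 117, 120, 120, 117, 119, 116, 115, 113, 114, 115, 109, 106, 109, 108, 105, 101, 98, 97, 99, 89, 76, 40, 15, 21, 17, 26, 10, 22, 20, 23, 16, 13, 25, 10, 18, 50, 122, 123, 120, 120, 123, 126, 103, 68, 95, 121]
246 [5, 16, 27, 78, 64, 51, 55, 56, 56, 58, 27, 18, 20, 13, 12, 18, 17, 18, 23, 18, 20, 23, 9, 19, 20, 15, 22, 12, 32, 41, 81, 99, 101, 108, 104, 108, 107, 116, 110, 116, 119, 121, 121, 120, 120, 121, 119, 116, 119, 117, 115, 107, 116, 113, 109, 110, 112, 113, 108, 105, 76, 41, 21, 15, 17, 19, 21, 15, 25, 16, 20, 13, 20, 11, 19, 16, 23, 23, 16, 23, 37, 29, 31, 30, 28, 40, 48, 26, 20, 20]
262 [22, 13, 24, 22, 17, 30, 13, 11, 9, 11, 15, 24, 20, 24, 23, 25, 23, 26, 34, 25, 25, 27, 27, 25, 26, 29, 21, 32, 32, 32, 35, 24, 32, 26, 35, 29, 34, 36, 28, 20, 33, 41, 26, 26, 29, 35, 32, 35, 30, 28, 31, 30, 31, 36, 33, 33, 36, 38, 38, 27, 29, 29, 28, 32, 34, 28, 31, 19, 32, 27, 25, 23, 32, 31, 29, 29, 23, 17, 24, 13, 16, 11, 20, 14, 15, 23, 15, 20, 15, 25]
```

Call:
{"op": "carry_out", "data": {
  "plan": [
    {"xyz": [0.002,0,-0.0002],"rot": [0,0,0],"grip": 240},
    {"xyz": [0.004,0,-0.0004],"rot": [0,0,0],"grip": 240},
    {"xyz": [0.004,0,0.0],"rot": [0,0.008,0],"grip": 240},
    {"xyz": [0.004,0,0.0004],"rot": [0,0.016,0],"grip": 240},
    {"xyz": [0.003,0,0.0005],"rot": [0,0.016,0],"grip": 240},
    {"xyz": [0.002,0,0.0006],"rot": [0,0.016,0],"grip": 240},
    {"xyz": [0.001,0,0.0007],"rot": [0,0.016,0],"grip": 240},
    {"xyz": [0.0,0,0.0008],"rot": [0,0.016,0],"grip": 240}
  ]
}}

```text
clock: 26.75
tool_pos: [0.5008, 0.1989, 0.0424]
eef_rot: [0.786, 0.617, -0.036, 0.027]
contact_force: [-1.9, -7.6, 2.1]
opening: 0.336
finger_force: 59.6
```

Call:
{"op": "carry_out", "data": {
  "plan": [
    {"xyz": [0,0,0],"rot": [0,0,0],"grip": 240},
    {"xyz": [0,0,0],"rot": [0,0,0],"grip": 240}
  ]
}}

```text
clock: 26.92
tool_pos: [0.5009, 0.1991, 0.0425]
eef_rot: [0.786, 0.617, -0.036, 0.027]
contact_force: [-1.9, -6.1, 1.0]
opening: 0.336
finger_force: 59.6
```

```bash
python3 - <<'E'
from h import *
p2()
import glob
g=cv2.imread(sorted(glob.glob('pics/p2*.png'))[-1],0);print(g[240:265,318:332].mean(1).astype(int).tolist())
E
```

```text
26.92 TCP feeder x,y mm [0.1 8. ] axis z 9.5 F xyz feeder [-0.4 -6.4  1. ] M [-1.2   0.57  0.02] open 0.336 ff 59.6
26.97 TCP feeder x,y mm [0.1 8.1] axis z 9.4 F xyz feeder [-0.9 -8.2  2.8] M [-1.25  0.49 -0.03] open 0.34 ff 59.6
row 249.6 rel pitch 6.3 tool -5.2 roller world 1.2 grip axis z 9.4 y 9.7 origin y -1.3 nose(65) z 10.5 plain z 7.9
[115, 117, 115, 116, 115, 116, 116, 116, 118, 108, 43, 16, 16, 16, 18, 18, 18, 19, 29, 33, 31, 31, 32, 31, 31]
```

Call:
{"op": "carry_out", "data": {
  "plan": [
    {"xyz": [-0.001,0,0.0001],"rot": [0,0,0],"grip": 240},
    {"xyz": [-0.002,0,0.0002],"rot": [0,0,0],"grip": 240},
    {"xyz": [-0.003,0,0.0003],"rot": [0,0,0],"grip": 240},
    {"xyz": [-0.004,0,0.0004],"rot": [0,0,0],"grip": 240},
    {"xyz": [-0.004,0,0.0004],"rot": [0,0,0],"grip": 240},
    {"xyz": [-0.004,0,0.0004],"rot": [0,0,0],"grip": 240}
  ]
}}

```text
clock: 27.47
tool_pos: [0.5003, 0.1962, 0.0424]
eef_rot: [0.786, 0.617, -0.035, 0.027]
contact_force: [-1.3, -5.6, 1.5]
opening: 0.339
finger_force: 59.6
```

```bash
python3 - <<'E'
from h import *
p2()
E
```

```text
27.47 TCP feeder x,y mm [0.1 5.1] axis z 9.4 F xyz feeder [ 0.  -5.7  1.5] M [-0.92  0.41  0.03] open 0.339 ff 59.6
27.52 TCP feeder x,y mm [0.2 5.2] axis z 9.4 F xyz feeder [-0.5 -6.2  1.8] M [-0.93  0.53 -0.03] open 0.339 ff 59.6
row 249.6 rel pitch 6.3 tool -5.1 roller world 1.2 grip axis z 9.4 y 6.8 origin y -4.2 nose(65) z 10.5 plain z 7.8
```

Call:
{"op": "carry_out", "data": {
  "plan": [
    {"xyz": [-0.001,0,0.0001],"rot": [0,0,0],"grip": 240},
    {"xyz": [-0.002,0,0.0002],"rot": [0,0,0],"grip": 240},
    {"xyz": [-0.003,0,0.0003],"rot": [0,0,0],"grip": 240},
    {"xyz": [-0.0035,0,0.0004],"rot": [0,0,0],"grip": 240},
    {"xyz": [-0.0035,0,0.0004],"rot": [0,0,0],"grip": 240},
    {"xyz": [-0.0035,0,0.0004],"rot": [0,0,0],"grip": 240}
  ]
}}

```text
clock: 28.02
tool_pos: [0.4997, 0.1939, 0.0424]
eef_rot: [0.786, 0.617, -0.034, 0.027]
contact_force: [-1.6, -4.5, 1.9]
opening: 0.337
finger_force: 59.6
```

```bash
python3 - <<'E'
from h import *
p2()
E
```

```text
28.02 TCP feeder x,y mm [0.2 2.7] axis z 9.4 F xyz feeder [-0.5 -4.7  1.9] M [-0.67  0.39  0.09] open 0.337 ff 59.6
28.07 TCP feeder x,y mm [0.2 2.7] axis z 9.4 F xyz feeder [-0.7 -5.3  1.6] M [-0.63  0.36  0.02] open 0.337 ff 59.6
row 249.5 rel pitch 6.2 tool -5.0 roller world 1.3 grip axis z 9.3 y 4.3 origin y -6.7 nose(65) z 10.5 plain z 7.7
```

Call:
{"op": "carry_out", "data": {
  "plan": [
    {"xyz": [-0.001,0,0.0001],"rot": [0,0,0],"grip": 240},
    {"xyz": [-0.002,0,0.0002],"rot": [0,0,0],"grip": 240},
    {"xyz": [-0.002,0,0.0002],"rot": [0,0,0],"grip": 240},
    {"xyz": [-0.002,0,0.0002],"rot": [0,0,0],"grip": 240}
  ]
}}

```text
clock: 28.4
tool_pos: [0.4995, 0.1928, 0.0424]
eef_rot: [0.786, 0.617, -0.034, 0.026]
contact_force: [-1.8, -1.3, 0.2]
opening: 0.337
finger_force: 59.6
```

```bash
python3 - <<'E'
from h import *
p2()
E
```

```text
28.4 TCP feeder x,y mm [0.2 1.6] axis z 9.4 F xyz feeder [-1.4 -1.7  0.2] M [-0.05  0.24  0.02] open 0.337 ff 59.6
28.45 TCP feeder x,y mm [0.3 1.6] axis z 9.3 F xyz feeder [-1.  -0.6  0.6] M [ 0.08  0.24 -0.04] open 0.334 ff 59.6
row 249.4 rel pitch 6.1 tool -4.9 roller world 1.2 grip axis z 9.3 y 3.2 origin y -7.8 nose(65) z 10.5 plain z 7.7
```

Call:
{"op": "carry_out", "data": {
  "plan": [
    {"xyz": [0,0,0],"rot": [0,0,0],"grip": 240},
    {"xyz": [0,0,0],"rot": [0,0,0],"grip": 240},
    {"xyz": [0,0,0],"rot": [0,0,0],"grip": 240}
  ],
  "squeeze": 6
}}

```text
clock: 28.7
tool_pos: [0.4995, 0.1927, 0.0423]
eef_rot: [0.786, 0.617, -0.034, 0.027]
contact_force: [-0.6, 0.7, -0.1]
opening: 0.357
finger_force: 5.8
```

Call:
{"op": "carry_out", "data": {
  "plan": [
    {"xyz": [0,0,0],"rot": [0,0,0],"grip": 130},
    {"xyz": [0,0,0],"rot": [0,0,0],"grip": 100},
    {"xyz": [0,0,0],"rot": [0,0,0],"grip": 70},
    {"xyz": [0,0,0],"rot": [0,0,0],"grip": 70},
    {"xyz": [0,0,0],"rot": [0,0,0],"grip": 70},
    {"xyz": [0,0,0],"rot": [0,0,0],"grip": 70}
  ]
}}

```text
clock: 29.2
tool_pos: [0.4993, 0.1918, 0.0423]
eef_rot: [0.786, 0.617, -0.034, 0.027]
contact_force: [0.7, -0.2, -0.5]
opening: 0.725
finger_force: 0.0
```

```bash
python3 - <<'E'
from h import *
fst();p2()
E
```

```text
29.2 TCP feeder x,y mm [0.3 0.6] axis z 9.3 F xyz feeder [ 0.7  0.  -0.5] M [-0.02  0.01 -0.01] open 0.725 ff 0.0
29.2 TCP feeder x,y mm [0.3 0.6] axis z 9.3 F xyz feeder [ 0.7  0.  -0.5] M [-0.02  0.01 -0.01] open 0.725 ff 0.0
29.25 TCP feeder x,y mm [0.3 0.6] axis z 9.3 F xyz feeder [-0.5  0.8 -0.1] M [ 0.02  0.11 -0.04] open 0.725 ff 0.0
row 248.2 rel pitch 4.7 tool -5.0 roller world -0.3 grip axis z 9.3 y 2.2 origin y -8.8 nose(65) z 9.0 plain z 9.7
```

Call:
{"op": "carry_out", "data": {
  "plan": [
    {"xyz": [-0.0013,0,-0.015],"rot": [0,0,0],"grip": 70},
    {"xyz": [-0.004,0,-0.045],"rot": [0,0,0],"grip": 70},
    {"xyz": [-0.0075,0,-0.085],"rot": [0,0,0],"grip": 70},
    {"xyz": [-0.011,0,-0.125],"rot": [0,0.05,0],"grip": 70},
    {"xyz": [-0.014,0,-0.16],"rot": [0,0.085,0],"grip": 70},
    {"xyz": [-0.014,0,-0.16],"rot": [0,0.085,0],"grip": 70},
    {"xyz": [-0.014,0,-0.16],"rot": [0,0.085,0],"grip": 70}
  ]
}}

```text
clock: 29.83
tool_pos: [0.5004, 0.1914, 0.205]
eef_rot: [0.787, 0.617, 0.001, 0.001]
contact_force: [-0.3, -0.3, 0.2]
opening: 0.722
finger_force: 0.0
```

```bash
python3 - <<'E'
from h import *
st()
im=r.snapshot('wrist');im2=r.snapshot('scene');im3=r.snapshot('top')
c=np.zeros((600,800,3),np.uint8)
c[:,:440]=cv2.resize(im[40:280,235:411],(440,600),interpolation=cv2.INTER_CUBIC);c[:320,440:]=cv2.resize(im2[150:230,215:305],(360,320),interpolation=cv2.INTER_CUBIC);c[320:,440:]=cv2.resize(im3[120:280,150:470],(360,280))
cv2.imwrite('pics/end.png',c[:,:,::-1])
E
```

```text
29.83 pos [0.5004 0.1914 0.205 ] F [-0.31 -0.31  0.15] M [-0.06  0.05 -0.05] q [-0.58  0.63  0.21  1.89 -0.21  0.64 -0.48] open 0.7224760307874801 ff 0.0
```

View pics/end.png

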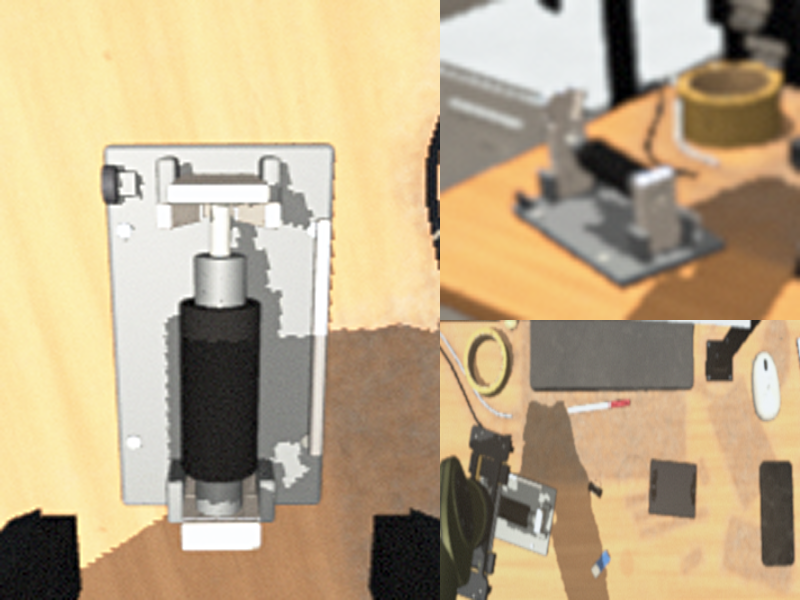

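The final picture shows the roller level between the cheeks. The sprung pin is in the slot (about 220,215), the plain hub is against the short cheek (about 218,505), and the other things have not moved. I'm handing it in.

```bash
python3 -c "
from plant import r
print(r.finish_job())"
```

```text
the job is handed in; nothing more can be done
None
```

The roller is refitted and handed in at about 30 s, after one return to the rest to re-grip when it tipped in the fingers; the sprung pin felt seated on the slot bottom, the plain pin is home in its hole, the feeder load read at most about 12 N, and nothing else on the desk appears to have moved.

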